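# Show the lock nut's witness mark to the bench camera with an inspection mirror

## Task

The bench camera must see the red witness mark on the lock nut, which is on the back of the bracket where the camera cannot look directly. Take the inspection mirror by its handle out of the tool rack, hold it behind the bracket, level with the nut and about 75 mm from it, and angle it so that the camera sees the mark reflected in the middle of the mirror. Finish while holding the mirror still in that pose in the gripper; do not touch the mirror's head with the fingers, do not bump the bracket or the camera, and leave the screwdriver hanging in its slot.

Things in the scene. Friction and masses are not known exactly. Their poses are not given: they have to be found in the camera images.
- mirror_grip (a point): Centre of the inspection mirror's black ribbed handle (16 mm thick, 74 mm long, upright). z points up along it; its top is 42 mm above. The tool (95 to 135 g) hangs in one of the rack's two slots by a steel collar (26 mm wide, 7 mm high) whose underside is 45 mm below this point; a 7 mm rod goes on down to the head, 155 mm below this point. x points to the side that the head faces.
- mirror_face (a point): Centre of the reflecting glass (50 mm square, in a dark 56 mm frame 6 mm thick). x is the normal, out of the glass; y lies across the glass, level as it hangs; z runs up the glass. It is 14 mm in front of the friction joint at the rod's end, along the normal.
- rack: Plywood tool rack, 224 mm wide, fixed; origin under its middle, -x is its front. Shelf top at z = 165 mm, with two 12 mm slots at y = +50 and -50 mm, open at the front edge x = -50 mm; tools hang at x = 0. A lip 5 mm high stands on the shelf at x = -20 mm: lift the tool 10 to 20 mm, then draw it 80 mm or more to the front (the mirror's head does not pass up through the slot).
- bracket: Grey steel angle bracket with a brass pipe fitting on a plywood board, fixed; origin on the table under the upright plate (100 mm wide, 5 mm thick, top at z = 94 mm). +x points level out of the back of the plate, where the lock nut is; the board (150 x 150 x 18 mm) reaches to x = 30 mm; fitting, copper pipe and camera are on the -x side.
- mark (a point): Middle of the red paint mark (7 mm wide) on the outer end of the brass lock nut, on the back of the bracket, 18 mm behind the plate's middle and 74 mm above the table.
- lens (a point): Middle of the front glass of the bench camera's lens, 223 mm above the table, on a round stand (100 mm base, 300 mm high) fixed about 0.3 m from the plate on the bracket's -x side. Its x axis points level towards the bracket; the lens looks along it and 25 degrees down, over the top of the plate.
- sight_point (a point): Invisible point fixed to the bracket, on the straight line from mark to lens (within 5 mm), about 17 % of the way from the mark. When the mirror's face is 55 to 95 mm from the mark and its normal passes through this point, the lens sees the mark in about the middle of the mirror.
- driver_grip (a point): Middle of the wooden handle (29 mm thick) of the screwdriver, which hangs in the rack's other slot, 45 mm above the shelf; its handle's top is 80 mm above the shelf. Leave it there.
- mirror: The inspection mirror without its head; origin on the handle's axis under the collar, 45 mm below the handle's centre, z up along the handle.
- head: The mirror head (frame and glass); origin at its stiff friction joint at the rod's end, axes as those of mirror_face. It tilts about its y axis: it starts between parallel to the rod and 0.45 rad looking up towards the handle, and stays there (slips above about 0.06 N m); aim the mirror by turning and leaning the whole tool.
- screwdriver: The screwdriver; origin on its axis under the handle, z up along the handle.
- camera_stand: The bench camera with its stand, fixed; origin under the base, +x towards the bracket, z up.
Not all that is in view belongs to the job. There is more than one size of the screwdriver; the job needs the smallest.

How it is judged:
By the outcome, as a careful person would: the job done as asked, in the order asked, and still so for the second after the job is handed in, while the arm keeps its last pose, push and grip.
It also fails if it takes over 45 s, if anything falls off the work surface, if the arm or the gripper's body presses on something with over 40 N, if the wrist force passes 120 N, or if a joint passes its speed limit or range.

## Robot

A 7-joint arm with a two-finger parallel gripper is mounted at the origin on the work surface; the furniture and walls round the work are solid. World frame = base frame: x ahead of the robot, y to its left, z up, the work surface at z = 0. Lengths are in m, angles in rad, forces in N, time in s.
With the tool pointing down it reaches from about 0.4 to 0.85 m from the base axis. Payload 4.5 kg.
Tool frame: the origin (TCP) lies midway between the tips of the shut fingers; the grasp point (between the pads) lies 19 mm behind it; x points along the fingers, z is the direction in which the jaws open and shut, and the axes are right-handed (so a half turn about x gives the same grasp; the last joint's range is limited). The gripper opens to 85 mm and grips with 20 to 120 N. Pads are 22 mm wide; open, the fingers measure 114 mm over their backs; the gripper's body (76 mm by 85 mm) begins 54 mm behind the grasp point. The pads swing forward as they close: fully open they stand 13 mm farther back than shut.
Start: joints at [1.264, 0.689, -0.195, 1.565, 0.157, 0.902, -0.215], TCP at [0.209, -0.589, 0.231] pointing down, gripper open.
Joint ranges: [-3.01, 3.01], [-0.46, 2.08], [-1.47, 1.51], [0.13, 2.56], [-1, 4.14], [0.04, 2.09], [-2.66, 2.66]. Speed limits (rad/s): [2.57, 2.57, 3.14, 3.14, 3.14, 3.14, 3.14].

## Interface

Orientations are given as a unit quaternion [x, y, z, w].
In Python, from cell import robot gives the robot as it stands.
- The arm moves only by the tool servo_tool, never from a script. Its argument "motion" is a list of rows, each an object with "dr": the turn, a rotation vector about the tool's x, y, z in rad, a list of three; "slide": the shift along the tool's x, y, z in m, a list of three; "jaw": the closure, from 0 (fully open) to 1 (shut). A call has 1 to 5 rows; each row shifts and turns the commanded pose from where the row before left it, along the tool's axes as they then stand; what a row does not reach is not made up. A row lasts 1/12 s, in which the tool goes at most 41.7 mm and 7.16 degrees, less where a joint would pass 70% of its speed; a pose out of reach is approached as far as the arm can. A call with a gripper value outside its range is refused whole. The fingers move at their own pace and stop on an object; "newtons" is the grip in N (left out, the last holds). Time passes only in rows, so rows that do not move let the fingers close. It gives the time, the measured TCP pose, the force and the opening at its end, in the units of the state.
- robot.observe(): the state, without advancing time (a new reading comes with each control period).
- robot.read_camera(name): name is "side" or "top" or "wrist"; returns (picture, depth): 420x560x3 uint8, red, green, blue; 420x560 float32, m along the optical axis (not along the pixel's ray), 0 where there is no reading.
- robot.camera_model(name): a dict with "camera_matrix" (3x3 intrinsics, pixels), "distortion" ([k1, k2, p1, p2, k3] as OpenCV has them; the pictures are not rectified), "eye" and "attitude" of the camera in the world; the wrist camera has in their place "mount" (4x4, takes a point from camera to tool coordinates, whose origin is the TCP and whose axes are the tool frame's). Camera axes: x right, y down, z forward; pixel columns grow to the right and rows downward; lengths in m; the calibration is good to about 2 mm. A picture is of the moment at which its call begins: read the wrist's pose just before it. camera_model takes no time and is no camera call.
- robot.sign_off(): hands the job in, once; it reports no verdict.
Trained networks look in the newest picture that a camera, given by its name, has taken for a name from the list of things; names that differ only in an ending like _2 or _b are one class to them, and where a whole thing is asked for, a point or a joint stands for the part that bears it (a point fixed in the world has none). Each returns a list of dicts, best first, with "score" (0 to 1); they miss things now and then, are a little off and sometimes report something else, mostly with a low value. They report only what shows in the picture. A call takes as long as a camera call. They do not tell look-alikes from the thing itself.
- robot.find_in(camera, query): "extent" ([left, top, right, bottom] in pixels, round what is visible of it).
- robot.landmark_of(camera, query): "pixel" ([column, row] in pixels: a listed point, or the origin of a listed thing).
The state is a dict: "clock": time; "joints": joint angles; "joint_velocities": joint speeds; "effort": joint torques, N m; "tcp_pos": TCP position; "eef_rot": TCP orientation; "contact_force": force on the tool from outside, world axes, zero at the start; "ft_torque": the same for the moment, N m; "width": opening from 0.0 (shut) to 1.0 (fully open).
Only numpy, scipy, OpenCV 4.12 (cv2) and the standard library are available. Lean on these libraries where they do the work, as an engineer would, in place of code of your own. Each camera call takes 0.05 s, during which the arm holds its last target.

## Working session

There is one attempt and no reset: what is moved stays moved. The work goes in short steps, Python scripts to look and compute and a tool call to move; the robot and the scene stay as the last step left them, time stands still between calls to the robot, and variables do not carry over. Pictures are saved under pics/ and viewed, and the job is handed in when it is done.

Besides the shell and the picture viewer there is one more tool, called after "Request:" by a JSON object that holds its "api" and its "payload", one argument or row to a line. servo_tool: Moves the arm, as the interface text tells. Its arguments: {"type":"object","properties":{"motion":{"type":"array","items":{"type":"object","properties":{"dr":{"type":"array","items":{"type":"number"}},"slide":{"type":"array","items":{"type":"number"}},"jaw":{"type":"number"}}}},"newtons":{"type":"number"}},"required":["motion"]}

```bash
ls; mkdir -p pics
cat > h.py <<'E'
import numpy as np, cv2
from cell import robot
from scipy.spatial.transform import Rotation as R
def snap(n,fn=None):
    s=robot.observe(); im,d=robot.read_camera(n)
    if fn: cv2.imwrite('pics/'+fn,im[:,:,::-1])
    np.savez('last_'+n,im=im,d=d,p=s['tcp_pos'],q=s['eef_rot'])
    return im,d,s
def cam(n,s=None):
    m=robot.camera_model(n); K=np.array(m['camera_matrix']);D=np.array(m['distortion'])
    if n=='wrist':
        M=np.array(m['mount']); T=np.eye(4);T[:3,:3]=R.from_quat(s['eef_rot']).as_matrix();T[:3,3]=s['tcp_pos']
        T=T@M
    else:
        T=np.eye(4); a=np.array(m['attitude']); T[:3,:3]=a if a.shape==(3,3) else R.from_quat(a).as_matrix(); T[:3,3]=m['eye']
    return K,D,T
def ray(n,px,s=None):
    K,D,T=cam(n,s); u=cv2.undistortPoints(np.array([[px]],float),K,D)[0,0]
    return T[:3,3],T[:3,:3]@np.array([u[0],u[1],1.])
def p3(n,px,d,s=None,r=2):
    o,v=ray(n,px,s); c,w=int(round(px[0])),int(round(px[1]))
    q=d[max(0,w-r):w+r+1,max(0,c-r):c+r+1]; q=q[q>0]
    return (o+v*np.median(q)) if len(q) else None
def proj(n,P,s=None):
    K,D,T=cam(n,s); Ti=np.linalg.inv(T); rv=cv2.Rodrigues(Ti[:3,:3])[0]
    return cv2.projectPoints(np.array(P,float).reshape(-1,3),rv,Ti[:3,3],K,D)[0][:,0]
E
python3 - <<'E'
from h import *
print(robot.observe())
for n in ['side','top','wrist']:
    im,d,s=snap(n,n+'0.png')
    print(n,robot.camera_model(n))
E
```

```text
pics
{'clock': 0.0, 'joints': array([ 1.26381778,  0.69001413, -0.19448779,  1.56637266,  0.1573004 ,
        0.90252159, -0.21509969]), 'joint_velocities': array([-0.00196848, -0.00023287,  0.00102663,  0.00135171, -0.00194524,
        0.00018341, -0.00063362]), 'effort': array([-5.36963421e-05, -5.39603770e+01, -1.26626529e+00, -1.58541656e+01,
        9.11380746e-03,  9.56667558e-03, -1.11589134e-05]), 'tcp_pos': array([ 0.20859848, -0.58844617,  0.23045696]), 'eef_rot': array([ 0.40830225,  0.57814237, -0.40761078,  0.57696978]), 'contact_force': array([ 0.21465231, -0.6179572 , -1.04168918]), 'ft_torque': array([-0.03989087, -0.03250743, -0.04017149]), 'width': 0.9980426053467599}
side {'camera_matrix': array([[439.75927219,   0.        , 280.96575577],
       [  0.        , 439.75927219, 213.40003797],
       [  0.        ,   0.        ,   1.        ]]), 'distortion': array([-0.07365543,  0.        ,  0.        ,  0.        ,  0.        ]), 'eye': array([1.31735818, 0.41100223, 0.65462176]), 'attitude': array([ 0.43258809,  0.73389595, -0.44528414, -0.27565615])}
top {'camera_m
[... 296 characters left out ...]
015694]), 'attitude': array([ 0.7141653 , -0.69545106,  0.05776902, -0.05457555])}
wrist {'camera_matrix': array([[346.4354569 ,   0.        , 276.44405468],
       [  0.        , 346.4354569 , 206.53837246],
       [  0.        ,   0.        ,   1.        ]]), 'distortion': array([-0.04805748,  0.        ,  0.        ,  0.        ,  0.        ]), 'mount': array([[ 5.51803220e-04, -2.72287685e-01,  9.62215731e-01,
        -1.42384300e-01],
       [ 1.42742983e-04, -9.62215846e-01, -2.72287799e-01,
         6.83316973e-02],
       [ 9.99999838e-01,  2.87598828e-04, -4.92086646e-04,
         8.21611440e-04],
       [ 0.00000000e+00,  0.00000000e+00,  0.00000000e+00,
         1.00000000e+00]])}
```

View pics/side0.png

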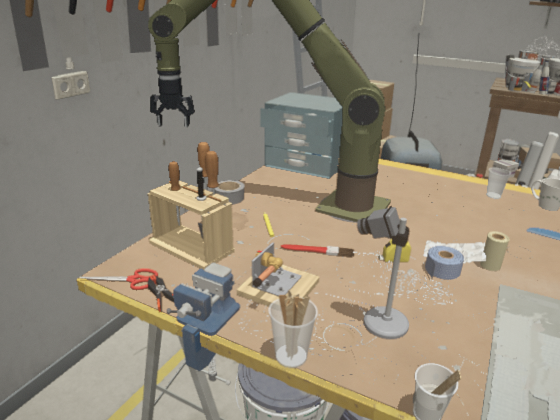

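View pics/top0.png

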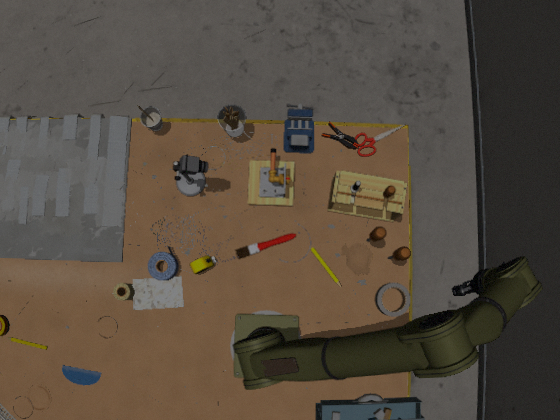

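View pics/wrist0.png

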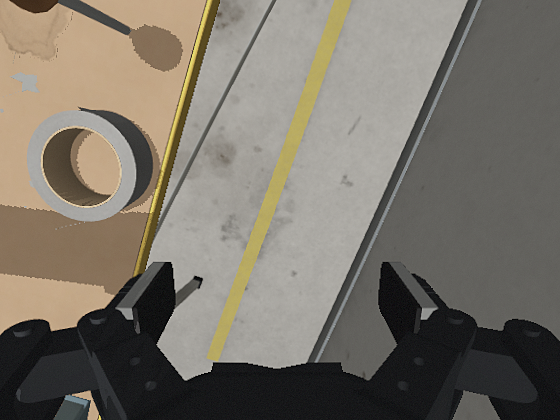

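Run:
```python
from h import *
names=['mirror_grip','mirror_face','rack','bracket','mark','lens','driver_grip','mirror','head','screwdriver','camera_stand','sight_point']
for c in ['side','top']:
    im,d,s=snap(c)
    for n in names:
        for r in robot.landmark_of(c,n)[:4]:
            px=r['pixel']; p=p3(c,px,d)
            print(c,n,round(r['score'],2),np.round(px,1),None if p is None else np.round(p,3))
im=np.load('last_side.npz')['im']
a=cv2.resize(im[130:340,90:320],None,fx=3,fy=2.8,interpolation=cv2.INTER_CUBIC);cv2.imwrite('pics/side1.png',a[:,:,::-1])
im=np.load('last_top.npz')['im']
a=cv2.resize(im[120:270,160:420],None,fx=3,fy=3,interpolation=cv2.INTER_CUBIC);cv2.imwrite('pics/top1.png',a[:,:,::-1])
print(robot.observe()['clock'])
```

```text
side mirror_grip 0.68 [198.6 187. ] [ 0.501 -0.258  0.202]
side mirror_face 0.37 [206.4 233.1] [ 0.549 -0.205  0.105]
side rack 0.77 [188.1 245.6] [ 0.509 -0.305  0.017]
side rack 0.38 [385.  322.8] [0.553 0.271 0.017]
side bracket 0.86 [264.2 280. ] [ 0.56  -0.029  0.03 ]
side mark 0.74 [254.4 257.4] [ 0.547 -0.064  0.076]
side lens 0.95 [357.3 225.6] [0.548 0.183 0.232]
side driver_grip 0.94 [212.2 161.9] [ 0.367 -0.313  0.218]
side driver_grip 0.72 [201.5 156.9] [ 0.315 -0.392  0.203]
side driver_grip 0.64 [172.6 174.1] [ 0.492 -0.352  0.216]
side mirror 0.5 [198.1 200. ] [ 0.508 -0.257  0.169]
side head 0.44 [200.9 231.8] [ 0.483 -0.277  0.056]
side screwdriver 0.85 [176.8 187.6] [ 0.484 -0.349  0.174]
side screwdriver 0.72 [212.9 183.2] [ 0.366 -0.315  0.151]
side screwdriver 0.62 [204.3 170.5] [ 0.312 -0.387  0.159]
side camera_stand 0.63 [387.5 323.6] [0.552 0.276 0.017]
side sight_point 0.56 [270.9 252.6] [ 0.506 -0.041  0.076]
top mirror_grip 0.64 [355.9 186.7] [ 0.488 -0.255  0.224]
top mirror_face 0.5 [349.3 196.3] [ 0.469 -0.243  0.166]
top bracket 0.71 [282.5 184.5] [ 0.
[... 156 characters left out ...]
292 -0.394  0.241]
top driver_grip 0.61 [379.  233.1] [ 0.35  -0.32   0.242]
top driver_grip 0.59 [352.2 187.9] [ 0.493 -0.251  0.177]
top driver_grip 0.58 [389.3 193.7] [ 0.469 -0.354  0.229]
top mirror 0.44 [353.8 188.1] [ 0.488 -0.252  0.199]
top mirror 0.31 [289.2 181.4] [ 0.528 -0.061  0.08 ]
top head 0.62 [353.2 196. ] [ 0.486 -0.266  0.084]
top screwdriver 0.72 [371.8 234.1] [ 0.351 -0.306  0.206]
top screwdriver 0.59 [390.7 194.3] [ 0.466 -0.357  0.234]
top screwdriver 0.46 [394.9 258.2] [ 0.286 -0.387  0.148]
top screwdriver 0.15 [277.3 177. ] [ 0.54  -0.022  0.085]
top camera_stand 0.67 [191.1 179.1] [0.538 0.265 0.029]
top sight_point 0.91 [274.3 176.3] [ 0.543 -0.013  0.083]
1.45
```

View pics/side1.png

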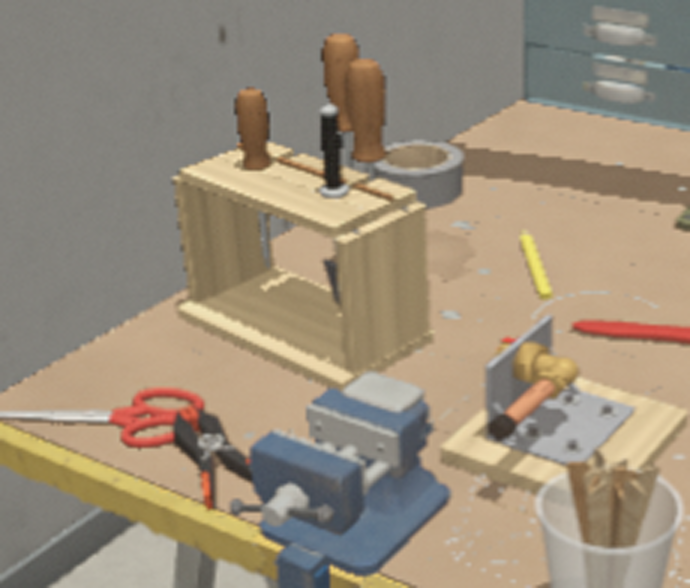

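View pics/top1.png

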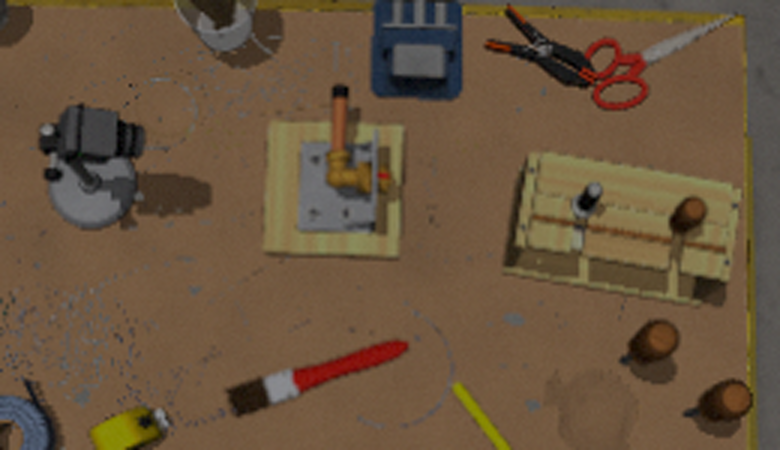

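Run:
```python
from h import *
z=np.load('last_side.npz');im=z['im'];d=z['d']
a=cv2.resize(im[165:265,140:240],None,fx=6,fy=6,interpolation=cv2.INTER_CUBIC);cv2.imwrite('pics/side2.png',a[:,:,::-1])
for v in range(200,250,4):
    print(v,[tuple(np.round(p3('side',(u,v),d,r=0),3)) for u in range(196,208,3)])
z=np.load('last_top.npz');im=z['im']
a=cv2.resize(im[165:225,325:415],None,fx=8,fy=8,interpolation=cv2.INTER_CUBIC);cv2.imwrite('pics/top2.png',a[:,:,::-1])
s=robot.observe();print(R.from_quat(s['eef_rot']).as_matrix().round(3))
```

```text
200 [(np.float64(0.507), np.float64(-0.265), np.float64(0.166)), (np.float64(0.507), np.float64(-0.255), np.float64(0.169)), (np.float64(0.502), np.float64(-0.249), np.float64(0.168)), (np.float64(0.494), np.float64(-0.246), np.float64(0.166))]
204 [(np.float64(0.524), np.float64(-0.252), np.float64(0.165)), (np.float64(0.522), np.float64(-0.244), np.float64(0.166)), (np.float64(0.517), np.float64(-0.238), np.float64(0.165)), (np.float64(0.514), np.float64(-0.231), np.float64(0.166))]
208 [(np.float64(0.544), np.float64(-0.237), np.float64(0.166)), (np.float64(0.542), np.float64(-0.229), np.float64(0.167)), (np.float64(0.536), np.float64(-0.224), np.float64(0.166)), (np.float64(0.535), np.float64(-0.216), np.float64(0.167))]
212 [(np.float64(0.55), np.float64(-0.232), np.float64(0.158)), (np.float64(0.551), np.float64(-0.222), np.float64(0.162)), (np.float64(0.547), np.float64(-0.216), np.float64(0.161)), (np.float64(0.538), np.float64(-0.213), np.float64(0.158))]
216 [(np.float64(0.332), np.float64(-0.416), np.float64(0.003)), (np.float64(0.324), np.float64(-0.41), np.float64(0.001)
[... 1441 characters left out ...]
), np.float64(0.015)), (np.float64(0.461), np.float64(-0.293), np.float64(0.015)), (np.float64(0.55), np.float64(-0.21), np.float64(0.084))]
244 [(np.float64(0.489), np.float64(-0.292), np.float64(0.016)), (np.float64(0.484), np.float64(-0.286), np.float64(0.015)), (np.float64(0.48), np.float64(-0.278), np.float64(0.015)), (np.float64(0.552), np.float64(-0.209), np.float64(0.073))]
248 [(np.float64(0.505), np.float64(-0.28), np.float64(0.015)), (np.float64(0.501), np.float64(-0.273), np.float64(0.015)), (np.float64(0.495), np.float64(-0.267), np.float64(0.013)), (np.float64(0.552), np.float64(-0.21), np.float64(0.061))]
[[ 0.     0.942  0.334]
 [-0.     0.334 -0.942]
 [-1.     0.     0.   ]]
```

View pics/side2.png

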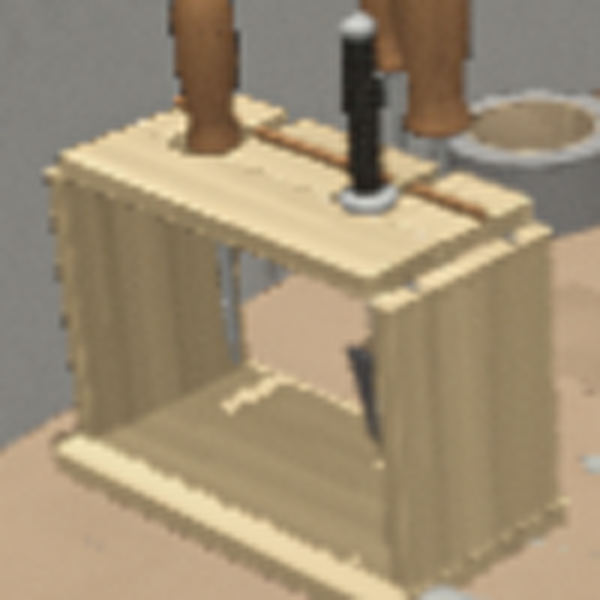

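View pics/top2.png

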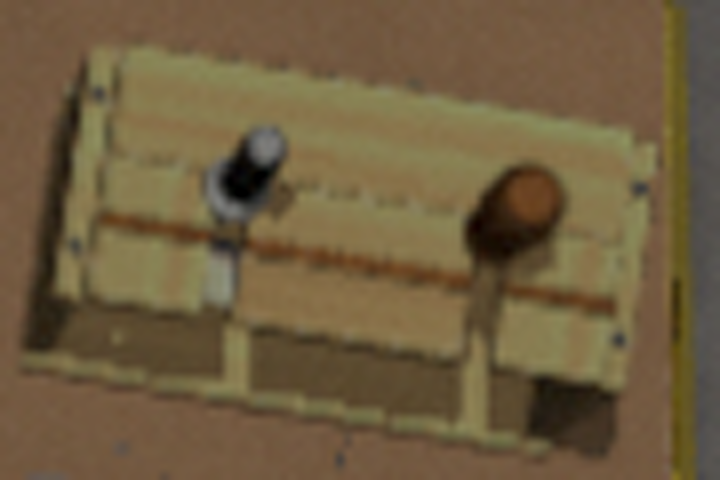

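```bash
cat >> h.py <<'E'
def down(deg): # tool x down, z at azimuth deg
    a=np.radians(deg); z=np.array([np.cos(a),np.sin(a),0]); x=np.array([0,0,-1.]); return np.stack([x,np.cross(z,x),z],1)
def plan(tp,tR,s=None,maxr=99,lin=.04,ang=.12):
    s=s or robot.observe(); p=np.array(s['tcp_pos']); Rm=R.from_quat(s['eef_rot']).as_matrix()
    w=R.from_matrix(Rm.T@tR).as_rotvec(); dp=np.array(tp)-p
    n=int(np.ceil(max(np.linalg.norm(dp)/lin,np.linalg.norm(w)/ang,1)))
    print('n',n,'clock',round(s['clock'],2),'dist',np.linalg.norm(dp).round(4),'ang',np.linalg.norm(w).round(4),'dr',(w/n).round(4).tolist())
    for i in range(min(n,maxr)):
        print('  slide',(Rm.T@dp/n).round(4).tolist()); Rm=Rm@R.from_rotvec((w/n).round(3)).as_matrix()
E
python3 - <<'E'
from h import *
plan([0.209,-.589,.37],down(-70.5))
s=dict(robot.observe()); s['tcp_pos']=np.array([0.209,-.589,.37])
plan([0.44,-.26,.37],down(-11),s)
E
```

```text
n 4 clock 1.45 dist 0.1387 ang 0.0005 dr [0.0001, 0.0, -0.0]
  slide [-0.0347, 0.0, -0.0]
  slide [-0.0347, 0.0, -0.0]
  slide [-0.0347, 0.0, -0.0]
  slide [-0.0347, 0.0, -0.0]
n 11 clock 1.45 dist 0.402 ang 1.038 dr [-0.0944, 0.0, 0.0]
  slide [-0.0, 0.0298, -0.0212]
  slide [-0.0, 0.0316, -0.0183]
  slide [-0.0, 0.0332, -0.0152]
  slide [-0.0, 0.0345, -0.012]
  slide [-0.0, 0.0355, -0.0088]
  slide [-0.0, 0.0361, -0.0054]
  slide [-0.0, 0.0365, -0.002]
  slide [-0.0, 0.0365, 0.0015]
  slide [-0.0, 0.0362, 0.0049]
  slide [-0.0, 0.0356, 0.0083]
  slide [-0.0, 0.0347, 0.0116]
```

Request:
{"api": "servo_tool", "payload": {
  "motion": [
    {"slide": [-0.035, 0, 0], "dr": [0, 0, 0], "jaw": 0},
    {"slide": [-0.035, 0, 0], "dr": [0, 0, 0], "jaw": 0},
    {"slide": [-0.035, 0, 0], "dr": [0, 0, 0], "jaw": 0},
    {"slide": [-0.035, 0, 0], "dr": [0, 0, 0], "jaw": 0},
    {"slide": [0, 0.03, -0.021], "dr": [-0.094, 0, 0], "jaw": 0}
  ]
}}

```text
clock: 1.87
tcp_pos: [0.2259, -0.5683, 0.3787]
eef_rot: [0.379, 0.59, -0.389, 0.598]
contact_force: [0.4, -1.9, 0.8]
width: 1.002
```

Request:
{"api": "servo_tool", "payload": {
  "motion": [
    {"slide": [0, 0.032, -0.018], "dr": [-0.094, 0, 0], "jaw": 0},
    {"slide": [0, 0.033, -0.015], "dr": [-0.094, 0, 0], "jaw": 0},
    {"slide": [0, 0.034, -0.012], "dr": [-0.094, 0, 0], "jaw": 0},
    {"slide": [0, 0.035, -0.009], "dr": [-0.094, 0, 0], "jaw": 0},
    {"slide": [0, 0.036, -0.005], "dr": [-0.094, 0, 0], "jaw": 0}
  ]
}}

```text
clock: 2.28
tcp_pos: [0.3353, -0.4094, 0.3715]
eef_rot: [0.23, 0.669, -0.23, 0.669]
contact_force: [0.4, 0.2, -0.6]
width: 1.001
```

Request:
{"api": "servo_tool", "payload": {
  "motion": [
    {"slide": [0, 0.036, -0.002], "dr": [-0.094, 0, 0], "jaw": 0},
    {"slide": [0, 0.036, 0.002], "dr": [-0.094, 0, 0], "jaw": 0},
    {"slide": [0, 0.036, 0.005], "dr": [-0.094, 0, 0], "jaw": 0},
    {"slide": [0, 0.036, 0.008], "dr": [-0.094, 0, 0], "jaw": 0},
    {"slide": [0, 0.035, 0.012], "dr": [-0.094, 0, 0], "jaw": 0}
  ]
}}

```text
clock: 2.7
tcp_pos: [0.4406, -0.2606, 0.3716]
eef_rot: [0.067, 0.704, -0.068, 0.704]
contact_force: [0.7, 0.1, 0.1]
width: 1.003
```

Run:
```python
from h import *
im,d,s=snap('wrist','w1.png')
print(s['clock'],s['tcp_pos'].round(3),s['joints'].round(2));print(R.from_quat(s['eef_rot']).as_matrix().round(3))
for n in ['mirror_grip','mirror','mirror_face','screwdriver','mark','sight_point']:
    for r in robot.landmark_of('wrist',n)[:3]:
        p=p3('wrist',r['pixel'],d,s);print(n,round(r['score'],2),np.round(r['pixel'],1),None if p is None else p.round(3))
```

```text
2.7 [ 0.441 -0.261  0.372] [ 0.8   0.42 -0.55  1.68  0.24  1.11 -0.  ]
[[ 0.     0.191  0.982]
 [-0.001  0.982 -0.191]
 [-1.    -0.001  0.   ]]
mirror_grip 0.58 [318.6 152.6] [ 0.487 -0.244  0.165]
mirror_grip 0.57 [331.3 177.8] [ 0.487 -0.255  0.238]
mirror 0.63 [325.6 167.9] [ 0.487 -0.253  0.202]
mirror 0.63 [335.2 277.8] [ 0.477 -0.346  0.235]
mirror_face 0.72 [303.6 152.1] [ 0.472 -0.24   0.168]
screwdriver 0.92 [329.4 256.8] [ 0.479 -0.346  0.19 ]
screwdriver 0.77 [183.6 300.9] [ 0.305 -0.386  0.155]
```

View pics/w1.png

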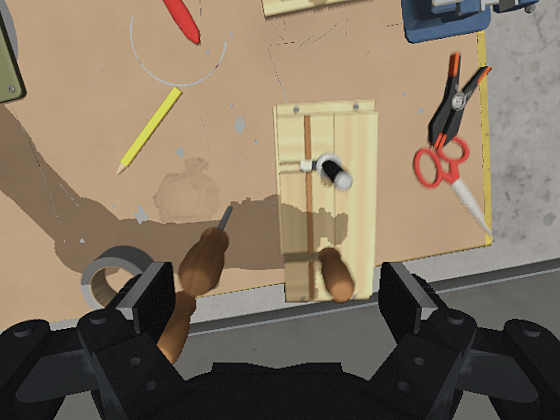

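Run:
```python
from h import *
z=np.load('last_wrist.npz');im=z['im'];d=z['d'];s={'tcp_pos':z['p'],'eef_rot':z['q']}
a=cv2.resize(im[90:310,250:400],None,fx=4,fy=2.7*1,interpolation=cv2.INTER_CUBIC)
a=cv2.resize(im[130:210,280:380],None,fx=7,fy=7,interpolation=cv2.INTER_CUBIC);cv2.imwrite('pics/w1c.png',a[:,:,::-1])
pts=[];
for v in range(150,200):
    for u in range(310,360):
        if d[v,u]>0:
            o,r=ray('wrist',(u,v),s); pts.append(o+r*d[v,u])
pts=np.array(pts)
for lo,hi in [(.155,.169),(.169,.177),(.18,.2),(.2,.22),(.22,.24),(.24,.249),(.249,.265)]:
    q=pts[(pts[:,2]>lo)&(pts[:,2]<hi)]; print(lo,len(q),q.mean(0).round(4),q.min(0).round(3),q.max(0).round(3))
for px,zz in [((341,181),.252),((326,164),.172)]:
    o,r=ray('wrist',px,s);print((o+r*(zz-o[2])/r[2]).round(4))
```

```text
0.155 1563 [ 0.5011 -0.2702  0.1648] [ 0.471 -0.299  0.155] [ 0.527 -0.239  0.169]
0.169 249 [ 0.4884 -0.2568  0.171 ] [ 0.47  -0.288  0.169] [ 0.506 -0.24   0.177]
0.18 75 [ 0.4902 -0.2536  0.1906] [ 0.485 -0.261  0.182] [ 0.499 -0.251  0.2  ]
0.2 89 [ 0.4902 -0.2536  0.2103] [ 0.485 -0.262  0.201] [ 0.499 -0.251  0.22 ]
0.22 115 [ 0.4901 -0.2537  0.2307] [ 0.485 -0.261  0.221] [ 0.499 -0.251  0.24 ]
0.24 99 [ 0.4915 -0.255   0.2455] [ 0.486 -0.266  0.24 ] [ 0.501 -0.251  0.249]
0.249 234 [ 0.4931 -0.2585  0.2511] [ 0.486 -0.265  0.249] [ 0.5   -0.252  0.253]
[ 0.492  -0.2559  0.252 ]
[ 0.4916 -0.2551  0.172 ]
```

View pics/w1c.png

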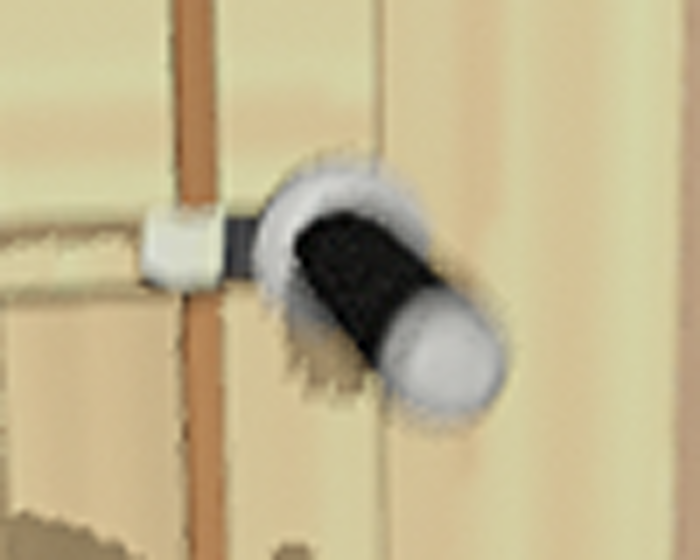

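Run:
```python
from h import *
z=np.load('last_wrist.npz');s={'tcp_pos':z['p'],'eef_rot':z['q']}
q=[]
for px in [(307,118),(311,290)]:
    o,r=ray('wrist',px,s);q.append(o+r*(.17-o[2])/r[2])
v=q[0]-q[1];print(q,np.degrees(np.arctan2(v[1],v[0]))-90)
plan([.4927,-.258,.30],down(-11))
s=dict(robot.observe()); s['tcp_pos']=np.array([.4927,-.258,.3]);plan([.4927,-.258,.195],down(-11),s)
```

```text
[array([ 0.48072897, -0.20776202,  0.17      ]), array([ 0.45420393, -0.39129886,  0.17      ])] -8.223538596716324
n 3 clock 3.05 dist 0.0892 ang 0.0073 dr [-0.0024, -0.0002, 0.0003]
  slide [0.0237, 0.0054, 0.0172]
  slide [0.0237, 0.0053, 0.0172]
  slide [0.0237, 0.0053, 0.0172]
n 3 clock 3.05 dist 0.105 ang 0.0073 dr [-0.0024, -0.0002, 0.0003]
  slide [0.035, 0.0, 0.0]
  slide [0.035, 0.0, 0.0]
  slide [0.035, 0.0, 0.0]
```

Request:
{"api": "servo_tool", "payload": {
  "motion": [
    {"slide": [0.02, 0.005, 0.017], "dr": [-0.02, 0, 0], "jaw": 0},
    {"slide": [0.02, 0.006, 0.017], "dr": [-0.02, 0, 0], "jaw": 0},
    {"slide": [0.02, 0.006, 0.017], "dr": [0, 0, 0], "jaw": 0},
    {"slide": [0.02, 0, 0], "dr": [0, 0, 0], "jaw": 0},
    {"slide": [0, 0, 0], "dr": [0, 0, 0], "jaw": 0}
  ]
}}

```text
clock: 3.47
tcp_pos: [0.4908, -0.2547, 0.2874]
eef_rot: [0.056, 0.708, -0.055, 0.702]
contact_force: [-1.1, -1.0, 0.2]
width: 0.997
```

Run:
```python
from h import *
plan([.4927,-.258,.195],down(-8.5))
```

```text
n 3 clock 3.47 dist 0.0925 ang 0.0119 dr [-0.003, -0.0025, -0.0005]
  slide [0.0308, -0.001, 0.001]
  slide [0.0308, -0.001, 0.0009]
  slide [0.0308, -0.001, 0.0009]
```

Request:
{"api": "servo_tool", "payload": {
  "motion": [
    {"slide": [0.031, -0.001, 0.001], "dr": [-0.003, -0.003, 0], "jaw": 0},
    {"slide": [0.031, -0.001, 0.001], "dr": [-0.003, -0.003, 0], "jaw": 0},
    {"slide": [0.03, -0.001, 0], "dr": [-0.003, -0.003, 0], "jaw": 0},
    {"slide": [0, 0, 0], "dr": [0, 0, 0], "jaw": 0},
    {"slide": [0, 0, 0], "dr": [0, 0, 0], "jaw": 0}
  ]
}}

```text
clock: 3.88
tcp_pos: [0.4938, -0.2587, 0.1995]
eef_rot: [0.052, 0.703, -0.053, 0.707]
contact_force: [0.4, 0.2, 1.0]
width: 1.002
```

Run:
```python
from h import *
plan([.4927,-.258,.195],down(-8.5))
im,d,s=snap('wrist','w2.png');print(s['contact_force'])
```

```text
n 1 clock 3.88 dist 0.0046 ang 0.0067 dr [-0.0008, 0.0066, 0.0005]
  slide [0.0044, 0.0005, -0.0012]
[0.39691826 0.24666101 1.02024425]
```

View pics/w2.png

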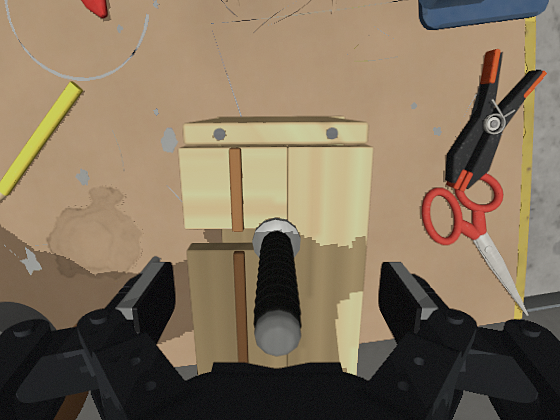

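Request:
{"api": "servo_tool", "payload": {
  "motion": [
    {"slide": [0.004, 0, 0], "dr": [0, 0.003, 0], "jaw": 0.5},
    {"slide": [0, 0, 0], "dr": [0, 0, 0], "jaw": 1},
    {"slide": [0, 0, 0], "dr": [0, 0, 0], "jaw": 1},
    {"slide": [0, 0, 0], "dr": [0, 0, 0], "jaw": 1},
    {"slide": [0, 0, 0], "dr": [0, 0, 0], "jaw": 1}
  ],
  "newtons": 60
}}

```text
clock: 4.35
tcp_pos: [0.4954, -0.2577, 0.196]
eef_rot: [0.052, 0.703, -0.052, 0.708]
contact_force: [-0.3, -0.3, 0.1]
width: 0.301
```

Request:
{"api": "servo_tool", "payload": {
  "motion": [
    {"slide": [0, 0, 0], "dr": [0, 0, 0], "jaw": 1},
    {"slide": [0, 0, 0], "dr": [0, 0, 0], "jaw": 1}
  ]
}}

```text
clock: 4.52
tcp_pos: [0.4949, -0.2576, 0.1958]
eef_rot: [0.052, 0.703, -0.052, 0.707]
contact_force: [-1.8, 0.0, 5.1]
width: 0.174
```

Run:
```python
from h import *
im,d,s=snap('wrist','w3.png');print(s['contact_force'],s['width'],s['width']*.085,s['tcp_pos'],s['ft_torque'])
```

```text
[-1.7969395   0.02065448  5.0648553 ] 0.174449374327851 0.014828196817867335 [ 0.49490604 -0.25761036  0.19583375] [0.10838153 0.42575579 0.03971935]
```

View pics/w3.png

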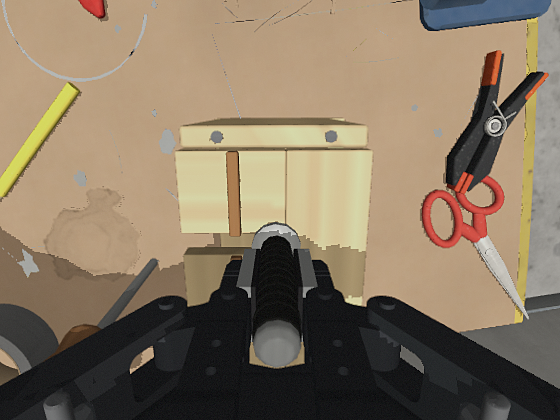

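Request:
{"api": "servo_tool", "payload": {
  "motion": [
    {"slide": [-0.005, 0, 0], "dr": [0, 0, 0], "jaw": 1},
    {"slide": [-0.005, 0, 0], "dr": [0, 0, 0], "jaw": 1},
    {"slide": [-0.005, 0, 0], "dr": [0, 0, 0], "jaw": 1},
    {"slide": [0, 0, 0], "dr": [0, 0, 0], "jaw": 1},
    {"slide": [0, 0, 0], "dr": [0, 0, 0], "jaw": 1}
  ]
}}

```text
clock: 4.98
tcp_pos: [0.4953, -0.2576, 0.2107]
eef_rot: [0.052, 0.703, -0.052, 0.708]
contact_force: [-0.2, 0.2, -0.8]
width: 0.172
```

Run:
```python
from h import *
im,d,s=snap('side','s3.png');print(s['contact_force'],s['width'],s['tcp_pos'],s['ft_torque'])
cv2.imwrite('pics/s3.png',cv2.resize(im[130:290,120:300],None,fx=4,fy=3.7)[:,:,::-1])
```

```text
[-0.15587874  0.17151032 -0.80091504] 0.17176310981252318 [ 0.49526626 -0.25764537  0.2106868 ] [ 0.03119506 -0.01348255 -0.02354612]
```

View pics/s3.png

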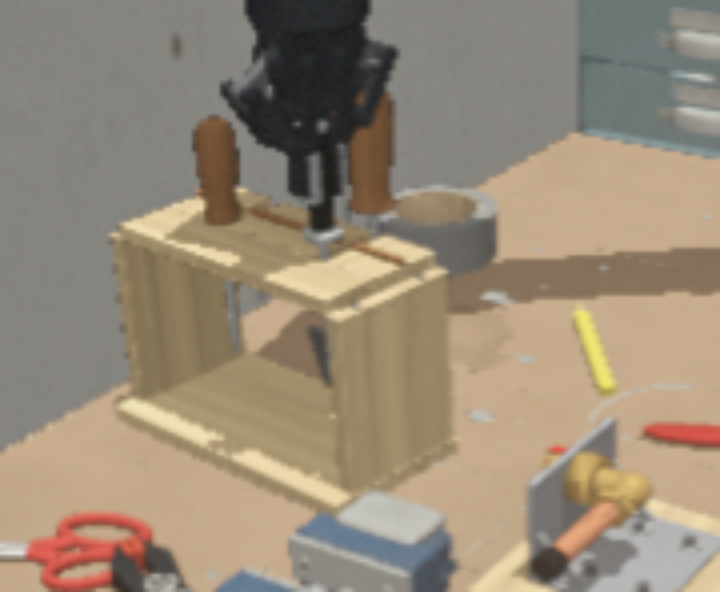

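Request:
{"api": "servo_tool", "payload": {
  "motion": [
    {"slide": [0, 0, -0.02], "dr": [0, 0, 0], "jaw": 1},
    {"slide": [0, 0, -0.022], "dr": [0, 0, 0], "jaw": 1},
    {"slide": [0, 0, -0.022], "dr": [0, 0, 0], "jaw": 1},
    {"slide": [0, 0, -0.022], "dr": [0, 0, 0], "jaw": 1},
    {"slide": [0, 0, -0.02], "dr": [0, 0, 0], "jaw": 1}
  ]
}}

```text
clock: 5.45
tcp_pos: [0.3885, -0.2417, 0.2095]
eef_rot: [0.052, 0.703, -0.052, 0.707]
contact_force: [-0.5, -0.0, -0.6]
width: 0.17
```

Request:
{"api": "servo_tool", "payload": {
  "motion": [
    {"slide": [0, 0, 0], "dr": [0, 0, 0], "jaw": 1},
    {"slide": [0, 0, 0], "dr": [0, 0, 0], "jaw": 1}
  ]
}}

```text
clock: 5.62
tcp_pos: [0.3891, -0.2421, 0.2096]
eef_rot: [0.052, 0.703, -0.052, 0.707]
contact_force: [-0.4, 0.3, -0.2]
width: 0.174
```

Run:
```python
from h import *
for c in ['side','top']:
    im,d,s=snap(c); print(s['contact_force'],s['width'],s['tcp_pos'],s['ft_torque'])
    a=im[130:290,120:300] if c=='side' else im[140:300,260:440]
    cv2.imwrite('pics/%s4.png'%c,cv2.resize(a,None,fx=4,fy=3.7,interpolation=cv2.INTER_CUBIC)[:,:,::-1])
    for n in ['mirror_face','head','mirror_grip']:
      for r in robot.landmark_of(c,n)[:2]:
        p=p3(c,r['pixel'],d,s);print(n,round(r['score'],2),np.round(r['pixel'],1),None if p is None else p.round(3))
```

```text
[-0.39257347  0.32804799 -0.2428653 ] 0.17369352082445663 [ 0.38912483 -0.24213213  0.20962613] [ 0.03278913 -0.09203131 -0.01930078]
mirror_face 0.43 [233.3 213.2] [ 0.391 -0.23   0.086]
head 0.55 [228.8 217.2] [ 0.468 -0.191  0.118]
mirror_grip 0.6 [225.6 181. ] [ 0.399 -0.246  0.185]
mirror_grip 0.48 [227.5 169. ] [ 0.403 -0.235  0.224]
[-0.07271263  0.2556822  -0.99550462] 0.1693881226735834 [ 0.39145645 -0.24206444  0.20972282] [ 0.01622365 -0.03899467  0.06608455]
head 0.42 [348.  226.2] [ 0.365 -0.228  0.265]
mirror_grip 0.5 [352.4 219.4] [ 0.341 -0.2    0.576]
```

View pics/side4.png

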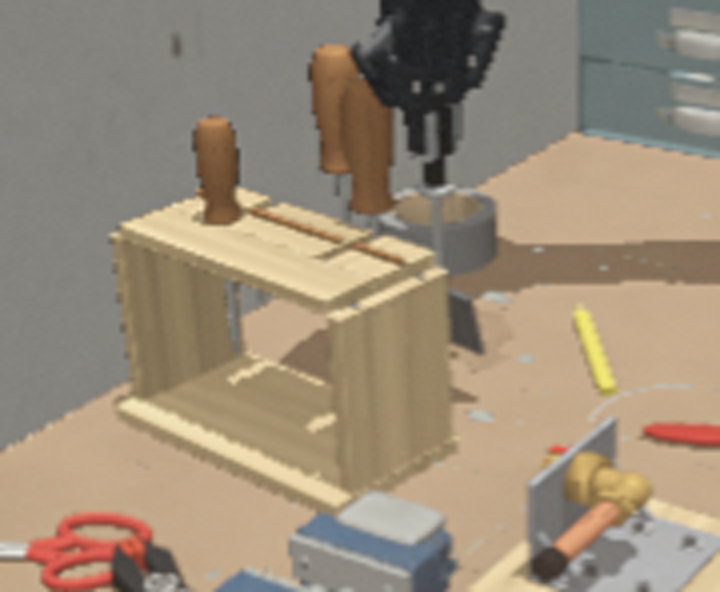

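View pics/top4.png

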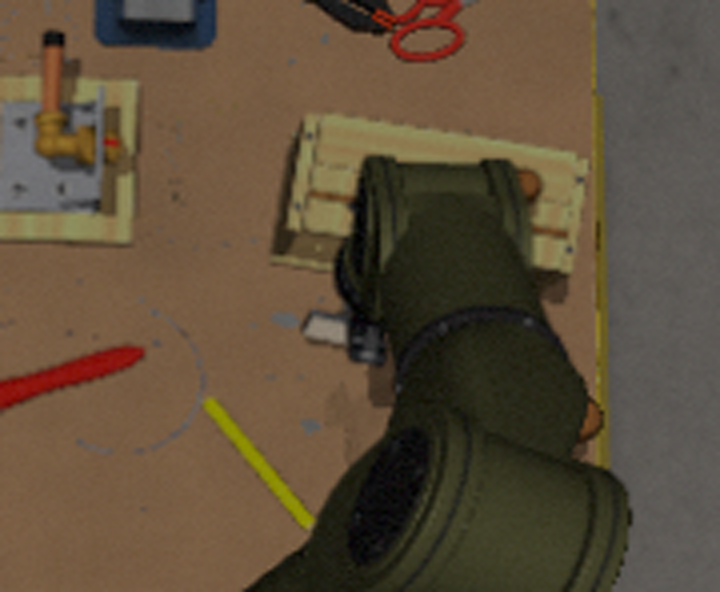

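Run:
```python
from h import *
plan([.42,-.10,.30],down(-8.5))
```

```text
n 5 clock 6.02 dist 0.1709 ang 0.0066 dr [0.0003, 0.0013, -0.0]
  slide [-0.0181, 0.0289, 0.0018]
  slide [-0.0181, 0.0289, 0.0018]
  slide [-0.0181, 0.0289, 0.0017]
  slide [-0.0181, 0.0289, 0.0017]
  slide [-0.0181, 0.0289, 0.0017]
```

Request:
{"api": "servo_tool", "payload": {
  "motion": [
    {"slide": [-0.018, 0.029, -0.004], "dr": [0, 0.001, 0], "jaw": 1},
    {"slide": [-0.018, 0.029, 0.002], "dr": [0, 0.001, 0], "jaw": 1},
    {"slide": [-0.018, 0.029, 0.003], "dr": [0, 0.001, 0], "jaw": 1},
    {"slide": [-0.018, 0.029, 0.004], "dr": [0, 0.001, 0], "jaw": 1},
    {"slide": [-0.018, 0.029, 0.004], "dr": [0, 0.001, 0], "jaw": 1}
  ]
}}

```text
clock: 6.43
tcp_pos: [0.42, -0.0984, 0.3006]
eef_rot: [0.052, 0.705, -0.052, 0.706]
contact_force: [1.0, -0.4, -0.8]
width: 0.169
```

Request:
{"api": "servo_tool", "payload": {
  "motion": [
    {"slide": [0, 0, 0], "dr": [0, 0, 0], "jaw": 1},
    {"slide": [0, 0, 0], "dr": [0, 0, 0], "jaw": 1}
  ]
}}

```text
clock: 6.6
tcp_pos: [0.4212, -0.0981, 0.3007]
eef_rot: [0.05, 0.704, -0.05, 0.707]
contact_force: [0.0, -0.3, -0.2]
width: 0.17
```

Run:
```python
from h import *
for c in ['side','wrist']:
    im,d,s=snap(c,c+'5.png'); print(s['contact_force'],s['width'],s['tcp_pos'],s['ft_torque'])
    for n in ['mirror_face','head','mirror_grip','bracket','mark','lens','sight_point','camera_stand']:
      for r in robot.landmark_of(c,n)[:2]:
        p=p3(c,r['pixel'],d,s);print(n,round(r['score'],2),np.round(r['pixel'],1),None if p is None else p.round(3))
im=np.load('last_side.npz')['im']
cv2.imwrite('pics/side5.png',cv2.resize(im[130:300,180:360],None,fx=4,fy=3.5,interpolation=cv2.INTER_CUBIC)[:,:,::-1])
```

```text
[ 0.00958659 -0.28276711 -0.23472163] 0.1696336801471937 [ 0.42119923 -0.09813418  0.30071245] [-0.04401306  0.0667234  -0.0339549 ]
mirror_face 0.79 [272.7 198.4] [ 0.423 -0.084  0.18 ]
head 0.65 [267.3 201.4] [ 0.421 -0.101  0.167]
mirror_grip 0.68 [266.9 146.1] [ 0.437 -0.094  0.322]
bracket 0.95 [261.9 281.2] [0.622 0.001 0.076]
bracket 0.73 [265.5 166.3] [ 0.427 -0.103  0.265]
mark 0.83 [253.1 253.8] [ 0.433 -0.139  0.001]
mark 0.15 [266.4 203.2] [ 0.423 -0.103  0.162]
lens 0.62 [356.9 227.2] [0.55  0.183 0.23 ]
sight_point 0.72 [271.8 250.2] [ 0.495 -0.045  0.075]
camera_stand 0.6 [383.3 325.6] [0.563 0.27  0.018]
[-0.53087421  0.13050995 -1.04399376] 0.17045920594036032 [ 0.41958635 -0.10035627  0.29932504] [ 0.00762085  0.02933532 -0.01248218]
mirror_face 0.68 [259.9 193.1] [ 0.406 -0.097  0.165]
head 0.94 [276.4 197.3] [ 0.419 -0.1    0.176]
mirror_grip 0.77 [275.5 287.4] [ 0.42  -0.094  0.329]
bracket 0.94 [364.8 105.4] [ 0.519 -0.042  0.078]
mark 0.85 [382.1 126.2] [ 0.534 -0.065  0.082]
sight_point 0.76 [386.5  80.7] [ 0.541 -0.022  0.083]
camera_stand 0.47 [258.9 193.1] [ 0.405 -0.098  0.161]
```

View pics/side5.png

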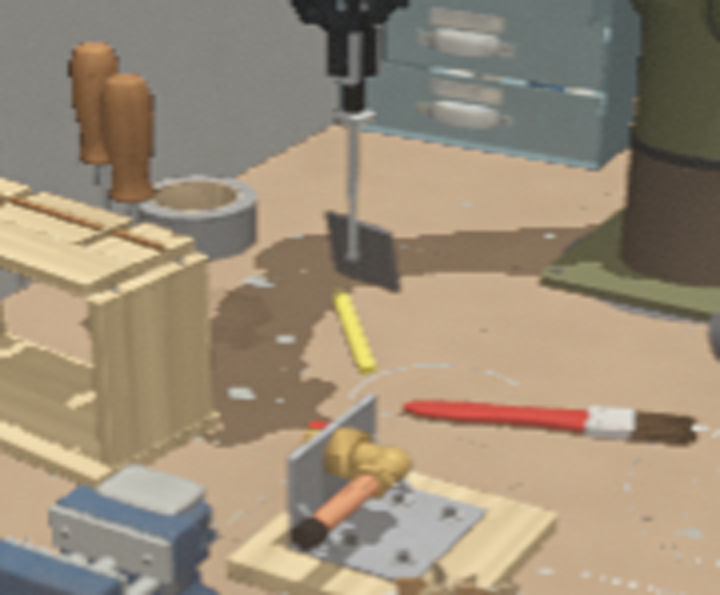

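View pics/wrist5.png

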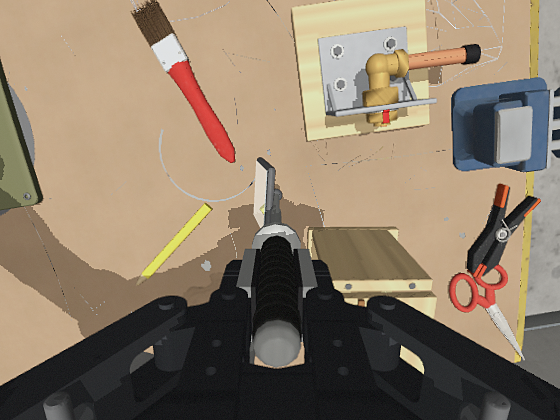

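```bash
cat > fit.py <<'E'
from h import *
def cloud(c):
    z=np.load('last_%s.npz'%c);d=z['d'];s={'tcp_pos':z['p'],'eef_rot':z['q']}
    K,D,T=cam(c,s);v,u=np.mgrid[0:420,0:560]; uv=np.stack([u,v],-1).reshape(-1,1,2).astype(float)
    n=cv2.undistortPoints(uv,K,D)[:,0]; P=np.c_[n,np.ones(len(n))]*d.reshape(-1,1); P=P@T[:3,:3].T+T[:3,3]
    P[d.reshape(-1)<=0]=np.nan; return P.reshape(420,560,3),z
def tool(P,z): return (P-z['p'])@R.from_quat(z['q']).as_matrix()
def ransac(P,t=.003,it=2000,seed=0):
    g=np.random.default_rng(seed);best=None
    for _ in range(it):
        a=P[g.choice(len(P),3,False)];n=np.cross(a[1]-a[0],a[2]-a[0]);l=np.linalg.norm(n)
        if l<1e-8: continue
        m=np.abs((P-a[0])@(n/l))<t
        if best is None or m.sum()>best.sum(): best=m
    Q=P[best];c=Q.mean(0);n=np.linalg.svd(Q-c)[2][2];return c,n,best
if __name__=='__main__':
  for c in ['side','wrist']:
    P,z=cloud(c); Q=tool(P.reshape(-1,3),z)
    m=(Q[:,0]>.105)&(Q[:,0]<.18)&(np.abs(Q[:,1])<.045)&(np.abs(Q[:,2])<.045)
    Q=Q[m]; cc,n,b=ransac(Q); I=Q[b]
    print(c,len(Q),b.sum(),'c',cc.round(4),'n',n.round(3),'min',I.min(0).round(3),'max',I.max(0).round(3),'res',np.std((I-cc)@n).round(4))
    print(' tilt',np.degrees(np.arcsin(abs(n[0]))))
    m=(np.isfinite(P).all(-1)); q=tool(P.reshape(-1,3),z)
    # rod: x .04.. .11
    rr=q[(q[:,0]>.045)&(q[:,0]<.105)&(np.abs(q[:,1])<.015)&(np.abs(q[:,2])<.015)]
    print(' rod',len(rr)); 
    if len(rr)>5:
        for lo in (.045,.065,.085): 
            w=rr[(rr[:,0]>lo)&(rr[:,0]<lo+.02)];print('  ',lo,len(w),np.median(w,0).round(4) if len(w) else '')
E
python3 fit.py
```

```text
side 298 251 c [ 0.1361  0.0017 -0.0064] n [-0.209  0.054 -0.976] min [ 0.107 -0.031 -0.015] max [0.165 0.028 0.002] res 0.0013
 tilt 12.08610744967723
 rod 60
   0.045 21 [ 0.0538 -0.0012  0.0033]
   0.065 23 [ 0.0742 -0.0014  0.0039]
   0.085 16 [ 0.0932 -0.0006  0.0033]
wrist 1284 1147 c [ 0.1271  0.0043 -0.011 ] n [-0.264  0.087 -0.961] min [ 0.106 -0.026 -0.021] max [ 0.164  0.027 -0.002] res 0.0014
 tilt 15.310226667347818
 rod 169
   0.045 30 [ 0.0624  0.0014 -0.0006]
   0.065 88 [ 0.0738  0.0013 -0.0006]
   0.085 51 [ 0.0951  0.0008 -0.0006]
```

```bash
cat > geo.py <<'E'
from fit import *
def tri(rs):
    A=np.zeros((3,3));b=np.zeros(3)
    for o,v in rs:
        v=v/np.linalg.norm(v);M=np.eye(3)-np.outer(v,v);A+=M;b+=M@o
    p=np.linalg.solve(A,b); return p,[np.linalg.norm(np.cross(p-o,v/np.linalg.norm(v))) for o,v in rs]
P,z=cloud('side');Q=P.reshape(-1,3)
m=(Q[:,0]>.44)&(Q[:,0]<.64)&(Q[:,1]>-.075)&(Q[:,1]<-.02)&(Q[:,2]>.035)&(Q[:,2]<.1);Q=Q[m]
c,n,b=ransac(Q,.002);I=Q[b];print('plate side',len(Q),b.sum(),c.round(4),n.round(3),I.min(0).round(3),I.max(0).round(3),'az',np.degrees(np.arctan2(n[1],n[0])))
np.set_printoptions(suppress=True)
P2,z2=cloud('wrist');s2={'tcp_pos':z2['p'],'eef_rot':z2['q']};Q=P2.reshape(-1,3)
m=(Q[:,0]>.44)&(Q[:,0]<.64)&(Q[:,1]>-.08)&(Q[:,1]<-.02)&(Q[:,2]>.088)&(Q[:,2]<.1);q=Q[m]
print('plate top wrist',len(q),q.mean(0).round(4),q.min(0).round(3),q.max(0).round(3)); 
if len(q)>3: dd=np.linalg.svd((q-q.mean(0))[:,:2])[2][0];print('dir',np.degrees(np.arctan2(dd[1],dd[0])))
for c,zz in (('side',z),('wrist',z2)):
    im=zz['im'].astype(int);r=(im[...,0]>130)&(im[...,1]<60)&(im[...,2]<60);
    if c=='side': w=(slice(240,265),slice(245,262))
    else: w=(slice(110,135),slice(370,395))
    sub=r[w];v,u=np.nonzero(sub);print(c,len(v),u.mean()+w[1].start,v.mean()+w[0].start,u.min()+w[1].start,u.max()+w[1].start,v.min()+w[0].start,v.max()+w[0].start)
    px=(u.mean()+w[1].start,v.mean()+w[0].start);sss={'tcp_pos':zz['p'],'eef_rot':zz['q']}
    o,vv=ray(c,px,sss);print('  z=.076',(o+vv*(.076-o[2])/vv[2]).round(4)); 
    PP,_=cloud(c);sel=PP[w][sub];print('  depth',np.nanmedian(sel,0).round(4))
a=z2['im'][60:140,290:450];cv2.imwrite('pics/br.png',cv2.resize(a,None,fx=5,fy=5,interpolation=cv2.INTER_CUBIC)[:,:,::-1])
a=z['im'][190:340,330:420];cv2.imwrite('pics/cam.png',cv2.resize(a,None,fx=4,fy=4,interpolation=cv2.INTER_CUBIC)[:,:,::-1])
E
python3 geo.py
```

```text
plate side 475 277 [ 0.5483 -0.0448  0.0722] [ 0.009 -1.    -0.022] [ 0.487 -0.048  0.037] [ 0.588 -0.042  0.097] az -89.47244385744898
plate top wrist 918 [ 0.535  -0.0443  0.0922] [ 0.486 -0.062  0.088] [ 0.585 -0.028  0.096]
dir 179.87237959534968geo.py:19: RuntimeWarning: Mean of empty slice.
  sub=r[w];v,u=np.nonzero(sub);print(c,len(v),u.mean()+w[1].start,v.mean()+w[0].start,u.min()+w[1].start,u.max()+w[1].start,v.min()+w[0].start,v.max()+w[0].start)
  ret = ret.dtype.type(ret / rcount)
Traceback (most recent call last):
  File "geo.py", line 19, in <module>
    sub=r[w];v,u=np.nonzero(sub);print(c,len(v),u.mean()+w[1].start,v.mean()+w[0].start,u.min()+w[1].start,u.max()+w[1].start,v.min()+w[0].start,v.max()+w[0].start)
                                                                                        ~~~~~^^
ValueError: zero-size array to reduction operation minimum which has no identity
```

```bash
sed -i "s/r=(im\[...,0\]>130).*$/r=(im[...,0]>120)\&(im[...,1]<90)\&(im[...,2]<70)\&(im[...,0]-im[...,1]>80)/" geo.py; python3 geo.py
python3 - <<'E'
from geo import tri
from h import *
rs=[ray('side',(357.1,226.4)),ray('top',(207.9,164.6))]
print('lens',tri(rs))
for px in [(357.3,225.6),(356.9,227.2)]:
    o,v=ray('side',px);print((o+v*(.223-o[2])/v[2]).round(4))
o,v=ray('top',(207.9,164.6));print((o+v*(.223-o[2])/v[2]).round(4))
z=np.load('last_top.npz');a=z['im'][145:215,160:230];cv2.imwrite('pics/cam2.png',cv2.resize(a,None,fx=8,fy=8,interpolation=cv2.INTER_CUBIC)[:,:,::-1])
E
```

```text
plate side 475 277 [ 0.5483 -0.0448  0.0722] [ 0.009 -1.    -0.022] [ 0.487 -0.048  0.037] [ 0.588 -0.042  0.097] az -89.47244385744898
plate top wrist 918 [ 0.535  -0.0443  0.0922] [ 0.486 -0.062  0.088] [ 0.585 -0.028  0.096]
dir 179.87237959534968
side 2 258.5 251.0 258 259 251 251
  z=.076 [ 0.516 -0.071  0.076]
  depth [ 0.5379 -0.0579  0.0918]
wrist 75 385.6666666666667 116.29333333333334 383 389 110 122
  z=.076 [ 0.5396 -0.0564  0.076 ]
  depth [ 0.5351 -0.0555  0.0904]
plate side 475 277 [ 0.5483 -0.0448  0.0722] [ 0.009 -1.    -0.022] [ 0.487 -0.048  0.037] [ 0.588 -0.042  0.097] az -89.47244385744898
plate top wrist 918 [ 0.535  -0.0443  0.0922] [ 0.486 -0.062  0.088] [ 0.585 -0.028  0.096]
dir 179.87237959534968
side 2 258.5 251.0 258 259 251 251
  z=.076 [ 0.516 -0.071  0.076]
  depth [ 0.5379 -0.0579  0.0918]
wrist 75 385.6666666666667 116.29333333333334 383 389 110 122
  z=.076 [ 0.5396 -0.0564  0.076 ]
  depth [ 0.5351 -0.0555  0.0904]
lens (array([0.54155735, 0.18080045, 0.22683809]), [np.float64(0.00015997215591476152), np.float64(0.00015997215591473566)])
[0.5311 0.1778 0.223 ]
[0.5382 0.1794 0.223 ]
[0.5424 0.1815 0.223 ]
```

View pics/br.png

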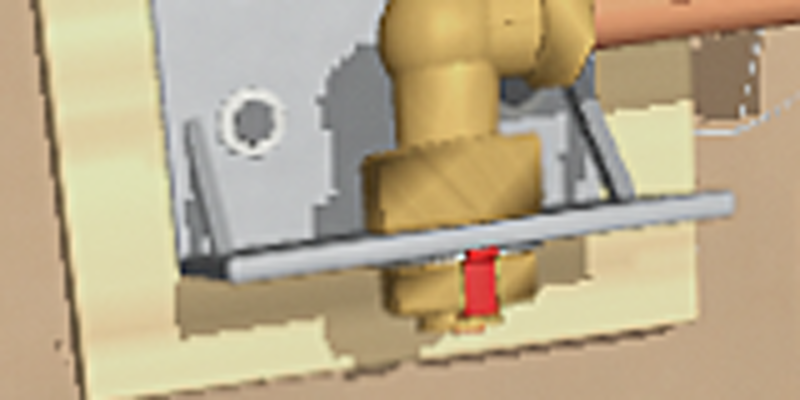

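View pics/cam.png

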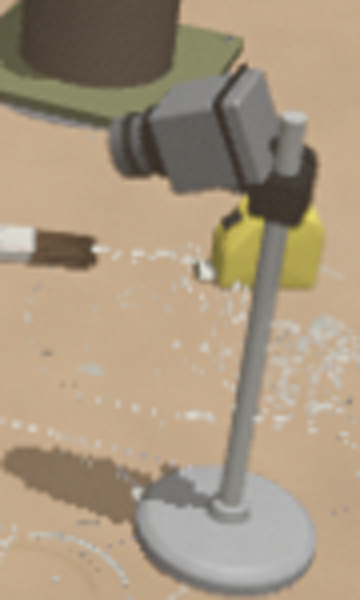

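View pics/cam2.png

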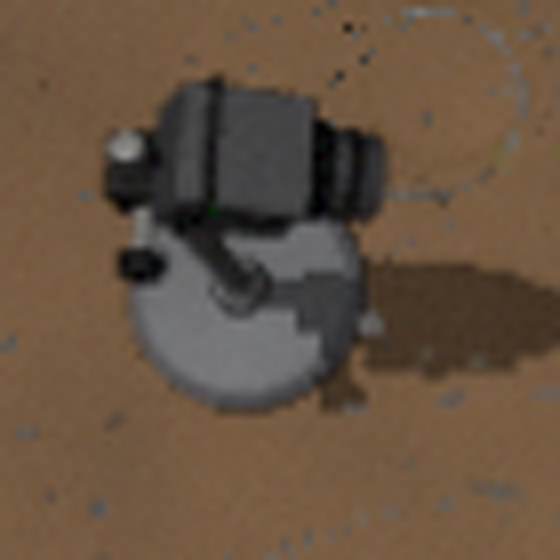

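```bash
cat > tgt.py <<'E'
from h import *
M=np.array([.536,-.064,.074]);L=np.array([.541,.18,.223]);S=M+.17*(L-M)
n0=np.array([-.24,.07,-.968]);n0/=np.linalg.norm(n0);f0=np.array([.1365,.001,-.0136])
def target(F,n=n0,f=f0,S=S):
    w=S-F;w/=np.linalg.norm(w)
    # yaw so that head normal azimuth matches, then minimal tilt
    a=0
    for _ in range(3):
        v=down(a)@n; a+=np.degrees(np.arctan2(w[1],w[0])-np.arctan2(v[1],v[0]))
    v=down(a)@n; ax=np.cross(v,w);Rt=R.from_rotvec(ax/np.linalg.norm(ax)*np.arcsin(np.linalg.norm(ax))).as_matrix() if np.linalg.norm(ax)>1e-9 else np.eye(3)
    Rm=Rt@down(a); return F-Rm@f,Rm,a
E
python3 - <<'E'
from tgt import *
from geo import tri
z=np.load('last_wrist.npz');s2={'tcp_pos':z['p'],'eef_rot':z['q']}
print('mark',tri([ray('side',(254.4,257.4)),ray('top',(288.6,178.4)),ray('wrist',(382.1,126.2),s2)]))
F=np.array([.536,-.139,.074]);p,Rm,a=target(F);print(S,p,a,Rm.round(3))
s=dict(robot.observe())
plan([.45,-.125,.36],Rm,s)
s['tcp_pos']=np.array([.45,-.125,.36]);s['eef_rot']=R.from_matrix(Rm).as_quat()
plan(p+[0,0,.148],Rm,s)
E
```

```text
plate side 475 277 [ 0.5483 -0.0448  0.0722] [ 0.009 -1.    -0.022] [ 0.487 -0.048  0.037] [ 0.588 -0.042  0.097] az -89.47244385744898
plate top wrist 918 [ 0.535  -0.0443  0.0922] [ 0.486 -0.062  0.088] [ 0.585 -0.028  0.096]
dir 179.87237959534968
side 2 258.5 251.0 258 259 251 251
  z=.076 [ 0.516 -0.071  0.076]
  depth [ 0.5379 -0.0579  0.0918]
wrist 75 385.6666666666667 116.29333333333334 383 389 110 122
  z=.076 [ 0.5396 -0.0564  0.076 ]
  depth [ 0.5351 -0.0555  0.0904]
mark (array([ 0.53912487, -0.06421285,  0.07155537]), [np.float64(0.004051322599817367), np.float64(0.0056860529815357655), np.float64(0.0032718839751957034)])
[ 0.53685 -0.02252  0.09933] [ 0.53591223 -0.14876818  0.21083123] -86.28201201502405 [[-0.     0.998  0.065]
 [-0.028  0.065 -0.997]
 [-1.    -0.002  0.028]]
n 12 clock 7.5 dist 0.0719 ang 1.3592 dr [0.1132, -0.0018, -0.0018]
  slide [-0.005, -0.0017, 0.0028]
  slide [-0.005, -0.0014, 0.003]
  slide [-0.005, -0.0011, 0.0031]
  slide [-0.005, -0.0007, 0.0032]
  slide [-0.005, -0.0003, 0.0033]
  slide [-0.005, 0.0, 0.0033]
  slide [-0.005, 0.0004, 0.0033]
  slide [-0.005, 0.0007, 0.0033]
  slide [-0.005, 0.0011, 0.0032]
  slide [-0.005, 0.0014, 0.003]
  slide [-0.005, 0.0018, 0.0029]
  slide [-0.005, 0.0021, 0.0027]
n 3 clock 7.5 dist 0.0891 ang 0.0 dr [-0.0, -0.0, -0.0]
  slide [0.0006, 0.0281, 0.0097]
  slide [0.0006, 0.0281, 0.0097]
  slide [0.0006, 0.0281, 0.0097]
```

Request:
{"api": "servo_tool", "payload": {
  "motion": [
    {"slide": [-0.012, -0.002, 0.003], "dr": [0.113, -0.002, -0.002], "jaw": 1},
    {"slide": [-0.012, -0.001, 0.003], "dr": [0.113, -0.002, -0.002], "jaw": 1},
    {"slide": [-0.012, -0.001, 0.003], "dr": [0.113, -0.002, -0.002], "jaw": 1},
    {"slide": [-0.012, -0.001, 0.003], "dr": [0.113, -0.002, -0.002], "jaw": 1},
    {"slide": [-0.012, 0, 0.003], "dr": [0.113, -0.002, -0.002], "jaw": 1}
  ]
}}

```text
clock: 7.92
tcp_pos: [0.432, -0.1098, 0.3603]
eef_rot: [0.245, 0.659, -0.252, 0.666]
contact_force: [0.5, 0.4, -1.2]
width: 0.17
```

Request:
{"api": "servo_tool", "payload": {
  "motion": [
    {"slide": [0, 0, 0.003], "dr": [0.113, -0.002, -0.002], "jaw": 1},
    {"slide": [0, 0, 0.003], "dr": [0.113, -0.002, -0.002], "jaw": 1},
    {"slide": [0, 0.001, 0.003], "dr": [0.113, -0.002, -0.002], "jaw": 1},
    {"slide": [0, 0.001, 0.003], "dr": [0.113, -0.002, -0.002], "jaw": 1},
    {"slide": [0, 0.001, 0.003], "dr": [0.113, -0.002, -0.002], "jaw": 1}
  ]
}}

```text
clock: 8.33
tcp_pos: [0.4435, -0.1201, 0.36]
eef_rot: [0.416, 0.56, -0.43, 0.573]
contact_force: [-0.6, 0.1, -0.8]
width: 0.169
```

Request:
{"api": "servo_tool", "payload": {
  "motion": [
    {"slide": [0, 0.002, 0.003], "dr": [0.113, -0.002, -0.002], "jaw": 1},
    {"slide": [0, 0.002, 0.003], "dr": [0.113, -0.002, -0.002], "jaw": 1},
    {"slide": [0, 0.028, 0.01], "dr": [0, 0, 0], "jaw": 1},
    {"slide": [0, 0.028, 0.01], "dr": [0, 0, 0], "jaw": 1},
    {"slide": [0, 0.02, 0.007], "dr": [0, 0, 0], "jaw": 1}
  ]
}}

```text
clock: 8.75
tcp_pos: [0.5283, -0.1473, 0.3609]
eef_rot: [0.475, 0.509, -0.491, 0.525]
contact_force: [1.1, 0.6, -1.0]
width: 0.168
```

```bash
cat > st.py <<'E'
from tgt import *
import sys
dz=float(sys.argv[1]) if len(sys.argv)>1 else 0
s=robot.observe();print(s['clock'],s['tcp_pos'].round(4),s['joints'].round(2),s['contact_force'].round(1),s['width'])
F=np.array([.536,-.139,.074]);p,Rm,a=target(F);plan(p+[0,0,dz],Rm,s)
E
python3 st.py .148
```

```text
8.75 [ 0.5283 -0.1473  0.3609] [ 0.31  0.45 -0.23  1.62  0.14  1.09 -1.46] [ 1.1  0.6 -1. ] 0.16772260057499916
n 1 clock 8.75 dist 0.008 ang 0.0048 dr [0.0029, 0.0037, -0.0011]
  slide [0.0021, 0.0075, 0.0019]
```

Now lower, stopping 30 mm short first.

Request:
{"api": "servo_tool", "payload": {
  "motion": [
    {"slide": [0.01, 0.007, 0.002], "dr": [0.003, 0.004, -0.001], "jaw": 1},
    {"slide": [0.03, 0, 0.001], "dr": [0, 0, 0], "jaw": 1},
    {"slide": [0.03, 0, 0.001], "dr": [0, 0, 0], "jaw": 1},
    {"slide": [0.03, 0, 0.001], "dr": [0, 0, 0], "jaw": 1},
    {"slide": [0.018, 0, 0], "dr": [0, 0, 0], "jaw": 1}
  ]
}}

```text
clock: 9.17
tcp_pos: [0.5307, -0.1544, 0.2395]
eef_rot: [0.475, 0.511, -0.492, 0.52]
contact_force: [-0.7, -0.2, -0.1]
width: 0.174
```

Request:
{"api": "servo_tool", "payload": {
  "motion": [
    {"slide": [0, 0, 0], "dr": [0, 0, 0], "jaw": 1},
    {"slide": [0, 0, 0], "dr": [0, 0, 0], "jaw": 1}
  ]
}}

```text
clock: 9.33
tcp_pos: [0.5324, -0.1543, 0.2423]
eef_rot: [0.475, 0.511, -0.491, 0.521]
contact_force: [0.4, -0.4, -0.2]
width: 0.169
```

```bash
python3 st.py
python3 - <<'E'
from fit import *
im,d,s=snap('side','side6.png'); im,d,s=snap('wrist','wrist6.png')
im=np.load('last_side.npz')['im']
cv2.imwrite('pics/side6.png',cv2.resize(im[130:300,180:360],None,fx=4,fy=3.5,interpolation=cv2.INTER_CUBIC)[:,:,::-1])
E
python3 fit.py
```

```text
9.3333 [ 0.5324 -0.1543  0.2423] [ 0.31  0.58 -0.2   1.77  0.19  0.81 -1.5 ] [ 0.4 -0.4 -0.2] 0.1687531855029397
n 1 clock 9.33 dist 0.0321 ang 0.0044 dr [0.0, -0.0016, 0.0041]
  slide [0.0313, 0.0041, -0.0061]
side 679 342 c [ 0.1412 -0.0162  0.0397] n [-0.021  0.198 -0.98 ] min [ 0.105 -0.045  0.031] max [0.18  0.018 0.045] res 0.0013
 tilt 1.1949721144948044
 rod 52
   0.045 20 [ 0.0551  0.0017 -0.0011]
   0.065 19 [ 0.074   0.0015 -0.001 ]
   0.085 13 [ 0.0956  0.0013 -0.0024]
wrist 2364 1144 c [ 0.1267  0.0044 -0.0097] n [-0.27   0.083 -0.959] min [ 0.105 -0.026 -0.02 ] max [ 0.163  0.027 -0.   ] res 0.0014
 tilt 15.653648797622834
 rod 169
   0.045 30 [0.0624 0.0018 0.0009]
   0.065 91 [0.0743 0.0016 0.0006]
   0.085 48 [0.0947 0.0011 0.0005]
```

View pics/side6.png

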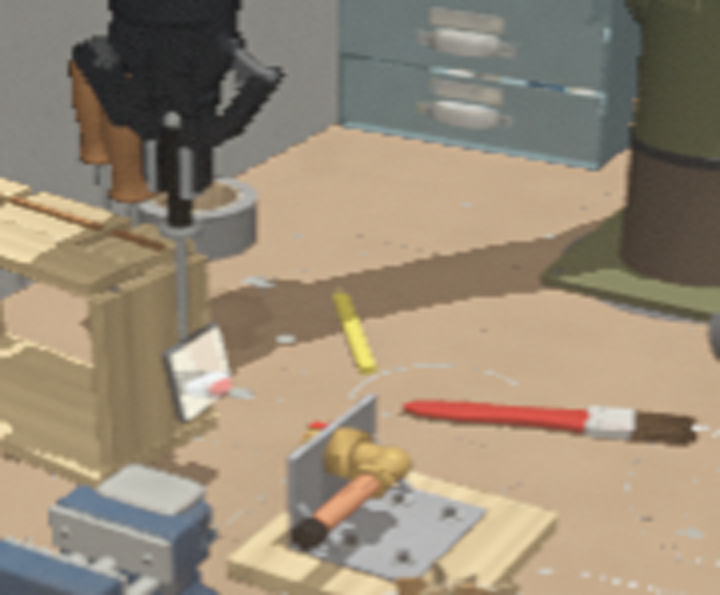

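View pics/wrist6.png

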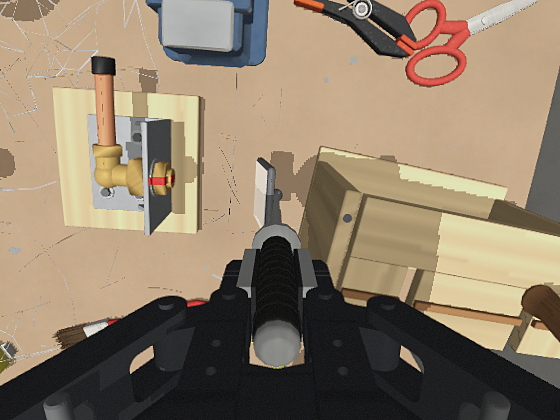

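```bash
cat > fit2.py <<'E'
from fit import *
for c in ['side','wrist']:
    P,z=cloud(c); Q=tool(P.reshape(-1,3),z)
    m=(Q[:,0]>.105)&(Q[:,0]<.168)&(np.abs(Q[:,1])<.032)&(Q[:,2]>-.03)&(Q[:,2]<.005)
    Q=Q[m]; cc,n,b=ransac(Q,.004); I=Q[b]; n=n if n[2]<0 else -n
    # bracketing bootstrap
    W=R.from_quat(z['q']).as_matrix()@n
    print(c,len(Q),b.sum(),'c',cc.round(4),'n',n.round(3),'min',I.min(0).round(3),'max',I.max(0).round(3),'res',np.std((I-cc)@n).round(4),'world n',W.round(3),'elev',np.degrees(np.arcsin(W[2])).round(2),'az',np.degrees(np.arctan2(W[1],W[0])).round(2))
E
python3 fit2.py
```

```text
side 331 321 c [ 0.1342  0.0046 -0.0135] n [-0.217  0.082 -0.973] min [ 0.107 -0.029 -0.023] max [ 0.164  0.031 -0.003] res 0.0015 world n [0.019 0.981 0.191] elev 11.0 az 88.88
wrist 1287 1187 c [ 0.1267  0.0049 -0.0095] n [-0.269  0.089 -0.959] min [ 0.105 -0.026 -0.02 ] max [0.163 0.028 0.001] res 0.0015 world n [0.027 0.97  0.242] elev 14.01 az 88.41
```

```bash
sed -i 's/^n0=np.array(.*)\;n0\/=/n0=np.array([-.242,.083,-.967]);n0\/=/' tgt.py; grep n0= tgt.py; python3 st.py
```

```text
n0=np.array([-.242,.083,-.967]);n0/=np.linalg.norm(n0);f0=np.array([.1365,.001,-.0136])
9.4333 [ 0.5343 -0.1545  0.2443] [ 0.31  0.58 -0.21  1.77  0.19  0.81 -1.5 ] [ 0.2  0.3 -0.2] 0.17004781782947442
n 1 clock 9.43 dist 0.034 ang 0.0138 dr [-0.0135, -0.0023, -0.0012]
  slide [0.0333, 0.0022, -0.0068]
```

Request:
{"api": "servo_tool", "payload": {
  "motion": [
    {"slide": [0.011, 0.001, -0.002], "dr": [-0.005, -0.001, 0], "jaw": 1},
    {"slide": [0.011, 0.001, -0.002], "dr": [-0.005, -0.001, 0], "jaw": 1},
    {"slide": [0.01, 0.001, -0.002], "dr": [-0.003, 0, -0.001], "jaw": 1},
    {"slide": [0, 0, 0], "dr": [0, 0, 0], "jaw": 1},
    {"slide": [0, 0, 0], "dr": [0, 0, 0], "jaw": 1}
  ]
}}

```text
clock: 9.85
tcp_pos: [0.5363, -0.1492, 0.2113]
eef_rot: [0.472, 0.512, -0.488, 0.526]
contact_force: [-0.3, 0.6, -0.5]
width: 0.171
```

```bash
python3 - <<'E'
from fit import *
N=[]
im,d,s=snap('wrist','wrist7.png'); im,d,s=snap('side');N.append(s['tcp_pos'])
cv2.imwrite('pics/side7.png',cv2.resize(im[190:270,215:295],None,fx=9,fy=7,interpolation=cv2.INTER_CUBIC)[:,:,::-1])
im,d,s=snap('top');N.append(s['tcp_pos'])
cv2.imwrite('pics/top7.png',cv2.resize(im[130:230,240:380],None,fx=5,fy=5,interpolation=cv2.INTER_CUBIC)[:,:,::-1])
print(np.array(N).round(4))
E
python3 fit2.py; python3 st.py
```

```text
[[ 0.5366 -0.1494  0.2116]
 [ 0.5367 -0.1496  0.2117]]
side 323 308 c [ 0.1346  0.0038 -0.0132] n [-0.23   0.083 -0.97 ] min [ 0.108 -0.03  -0.022] max [ 0.164  0.031 -0.002] res 0.0016 world n [0.008 0.98  0.201] elev 11.59 az 89.55
wrist 1286 1189 c [ 0.1267  0.0048 -0.0095] n [-0.267  0.09  -0.959] min [ 0.105 -0.025 -0.02 ] max [0.163 0.028 0.001] res 0.0015 world n [0.015 0.971 0.238] elev 13.8 az 89.09
10.0 [ 0.5366 -0.1496  0.2117] [ 0.29  0.62 -0.19  1.8   0.21  0.73 -1.52] [ 0.1 -0.6 -1.4] 0.1695814037207549
n 1 clock 10.0 dist 0.0015 ang 0.0012 dr [-0.0011, -0.0, 0.0005]
  slide [0.0008, -0.0004, -0.0012]
```

View pics/side7.png

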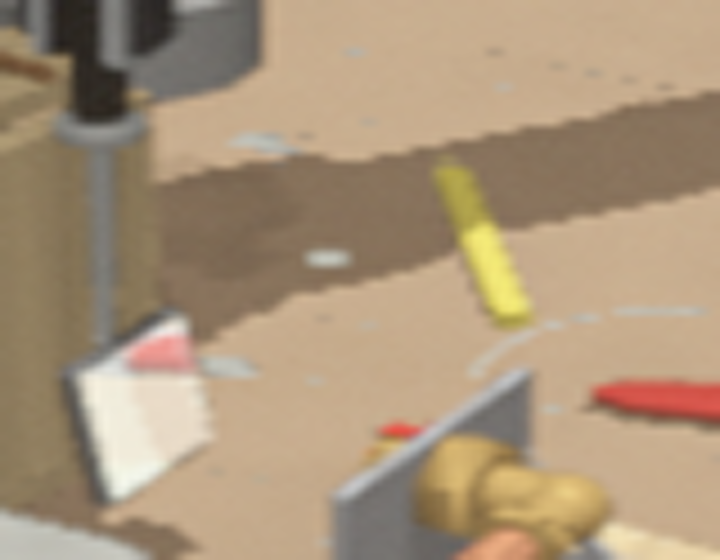

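View pics/top7.png

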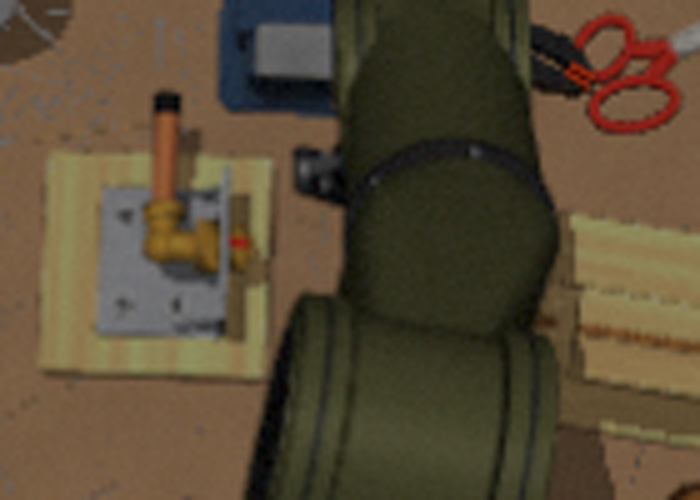

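View pics/wrist7.png

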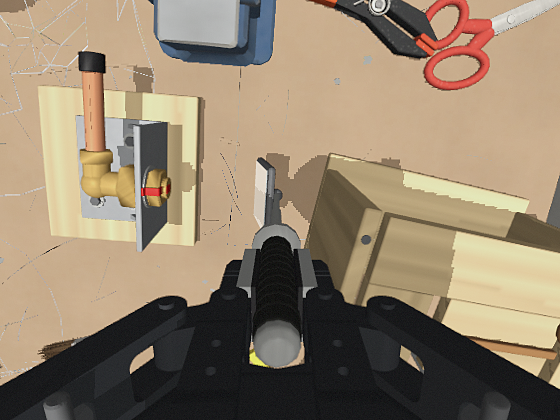

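```bash
cat > refl.py <<'E'
from fit import *
from tgt import *
z=np.load('last_side.npz');Rm=R.from_quat(z['q']).as_matrix();d=z['d'];im=z['im']
tip=p3('side',(283,246.5),d);mid=p3('side',(305,249),d);end=p3('side',(324,251),d);print('brush',tip,mid,end)
for t in (12,13,14,15,16):
    t=np.radians(t);n=np.array([-np.sin(t),.0855*np.cos(t),-np.cos(t)]);n/=np.linalg.norm(n)
    f=np.array([.1408,0,0])+.014*n; Fw=z['p']+Rm@f; W=Rm@n
    mi=lambda X:X-2*((X-Fw)@W)*W
    pts=[tip,mid,end,M,M+[0,.01,.009],S]
    print(np.degrees(t).round(1),'F',Fw.round(4),'W',W.round(3),proj('side',[mi(np.array(p)) for p in pts]).round(1).tolist())
    e=np.cross([0,0,1],W);e/=np.linalg.norm(e);u=np.cross(W,e);
    print('   glass corners',proj('side',[Fw+.025*(a*e+b*u) for a,b in((-1,1),(1,1),(1,-1),(-1,-1))]).round(1).tolist())
r=im[225:265,218:244].astype(int);
a=cv2.resize(im[220:266,216:246],None,fx=16,fy=12,interpolation=cv2.INTER_NEAREST);cv2.imwrite('pics/glass.png',a[:,:,::-1])
E
python3 refl.py
```

```text
brush [ 0.36624205 -0.08001995  0.00798178] [ 0.34892664 -0.01920725  0.0091618 ] [0.33487238 0.03264979 0.01106675]
12.0 F [ 0.5365 -0.1399  0.0734] W [0.008 0.984 0.178] [[255.8, 243.1], [242.9, 241.3], [232.4, 239.8], [209.0, 249.4], [205.0, 246.5], [194.2, 241.7]]
   glass corners [[223.3, 243.9], [234.7, 235.2], [238.1, 252.6], [227.0, 261.7]]
13.0 F [ 0.5365 -0.1399  0.0736] W [0.008 0.981 0.195] [[256.7, 243.7], [244.0, 242.5], [233.6, 241.4], [209.3, 250.3], [205.4, 247.5], [194.5, 243.1]]
   glass corners [[223.1, 243.8], [234.5, 235.1], [238.2, 252.5], [227.1, 261.6]]
14.0 F [ 0.5365 -0.14    0.0739] W [0.008 0.977 0.212] [[257.5, 244.2], [245.0, 243.7], [234.8, 243.0], [209.7, 251.2], [205.7, 248.5], [194.9, 244.5]]
   glass corners [[222.9, 243.7], [234.4, 235.0], [238.3, 252.5], [227.2, 261.6]]
15.0 F [ 0.5365 -0.14    0.0741] W [0.008 0.973 0.229] [[258.4, 244.8], [246.1, 244.8], [236.0, 244.6], [210.1, 252.0], [206.1, 249.5], [195.3, 245.9]]
   glass corners [[222.8, 243.5], [234.2, 234.9], [238.5, 252.4], [227.4, 261.5]]
16.0 F [ 0.5365 -0.1401  0.0743] W [0.008 0.969 0.246] [[259.3, 245.2], [247.2, 245.8], [237.3, 246.2], [210.5, 252.9], [206.5, 250.6], [195.7, 247.3]]
   glass corners [[222.6, 243.5], [234.1, 234.8], [238.6, 252.3], [227.5, 261.4]]
```

View pics/glass.png

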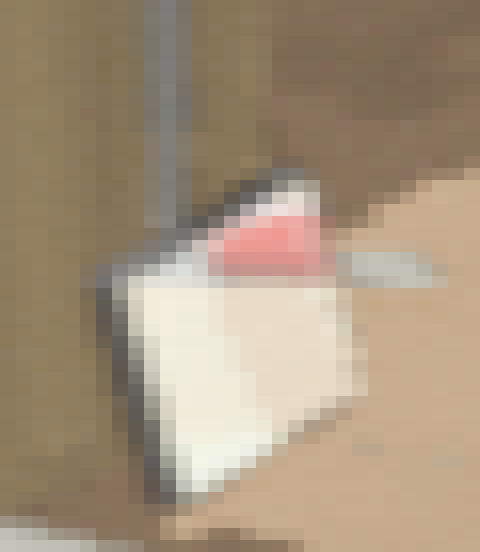

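```bash
cat > refl2.py <<'E'
from fit import *
from tgt import *
from scipy.optimize import least_squares
z=np.load('last_side.npz');Rm=R.from_quat(z['q']).as_matrix();d=z['d'];im=z['im']
a=cv2.resize(im[238:262,275:345],None,fx=11,fy=11,interpolation=cv2.INTER_NEAREST);cv2.imwrite('pics/brush.png',a[:,:,::-1])
# board left corners in side view cloud: points at z~.018
P,_=cloud('side');q=P.reshape(-1,3);m=(q[:,2]>.012)&(q[:,2]<.024)&(q[:,0]>.42)&(q[:,0]<.65)&(q[:,1]>-.1)&(q[:,1]<.1);q=q[m];print('board',np.percentile(q,[1,50,99],axis=0).round(3))
Pw,zw=cloud('wrist');q=Pw.reshape(-1,3);m=(q[:,2]>.012)&(q[:,2]<.024)&(q[:,0]>.42)&(q[:,0]<.65)&(q[:,1]>-.1)&(q[:,1]<.1);q=q[m];print('board w',np.percentile(q,[1,50,99],axis=0).round(3))
def face(t,y):
    n=np.array([-np.sin(t),np.sin(y)*np.cos(t),-np.cos(y)*np.cos(t)]);f=np.array([.1408,0,0])+.014*n
    return z['p']+Rm@f,Rm@n
def img(X,t,y):
    F,W=face(t,y);X=np.array(X);return proj('side',X-2*((X-F)@W)[:,None]*W)
for t in (11,12,13,14,15):
  for y in (3,5,7):
    pp=img([[.461,-.074,.018],[.461,0,.018],[.461,.074,.018]],np.radians(t),np.radians(y));print(t,y,pp.round(1).tolist())
E
python3 refl2.py
```

```text
board [[ 0.465 -0.073  0.013]
 [ 0.548  0.009  0.019]
 [ 0.614  0.073  0.024]]
board w [[ 0.463 -0.079  0.014]
 [ 0.551 -0.     0.018]
 [ 0.644  0.072  0.024]]
11 3 [[232.0, 254.8], [211.2, 255.7], [191.6, 256.6]]
11 5 [[234.3, 254.3], [214.4, 254.5], [195.8, 254.6]]
11 7 [[236.6, 254.0], [217.7, 253.4], [200.2, 252.8]]
12 3 [[232.8, 255.5], [212.2, 257.2], [193.0, 258.8]]
12 5 [[235.1, 255.1], [215.4, 256.0], [197.1, 256.9]]
12 7 [[237.3, 254.7], [218.7, 254.9], [201.4, 255.0]]
13 3 [[233.6, 256.2], [213.4, 258.7], [194.4, 261.0]]
13 5 [[235.9, 255.7], [216.5, 257.5], [198.5, 259.1]]
13 7 [[238.1, 255.4], [219.8, 256.3], [202.7, 257.2]]
14 3 [[234.5, 256.9], [214.5, 260.2], [195.8, 263.2]]
14 5 [[236.7, 256.4], [217.6, 258.9], [199.9, 261.2]]
14 7 [[238.9, 256.0], [220.8, 257.8], [204.1, 259.3]]
15 3 [[235.4, 257.5], [215.7, 261.6], [197.4, 265.4]]
15 5 [[237.5, 257.1], [218.8, 260.3], [201.3, 263.3]]
15 7 [[239.7, 256.7], [221.9, 259.2], [205.5, 261.5]]
```

View pics/brush.png

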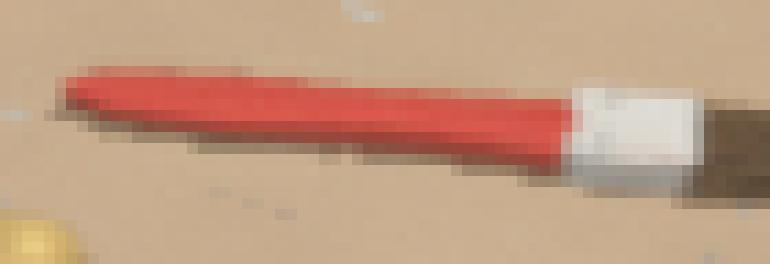

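```bash
cat >> refl2.py <<'E'
X=p3('side',(326.3,250.3),d,r=1);Y=p3('side',(314,249),d,r=1);print('X',X,Y)
for u,v in ((229,240.6),(228.5,240.6),(229.5,240.6),(229,241.2),(229,240)):
    r=least_squares(lambda q:(img([X],q[0],q[1])[0]-[u,v]),[.22,.08]);print((u,v),np.degrees(r.x).round(2),img([X,Y],*r.x).round(1).tolist(), face(*r.x)[1].round(3))
E
python3 refl2.py | tail -6
```

```text
X [0.33092889 0.03779659 0.01282959] [0.33974116 0.00424448 0.01147453]
(229, 240.6) [12.59  3.65] [[229.0, 240.6], [236.0, 241.2]] [-0.013  0.982  0.189]
(228.5, 240.6) [12.53  3.49] [[228.5, 240.6], [235.5, 241.2]] [-0.016  0.982  0.188]
(229.5, 240.6) [12.64  3.8 ] [[229.5, 240.6], [236.4, 241.2]] [-0.011  0.982  0.189]
(229, 241.2) [12.89  3.51] [[229.0, 241.2], [236.0, 241.7]] [-0.016  0.981  0.194]
(229, 240) [12.29  3.77] [[229.0, 240.0], [236.0, 240.7]] [-0.011  0.983  0.183]
```

```bash
sed -i 's/^n0=np.array(\[[^]]*\])/n0=np.array([-.223,.073,-.972])/' tgt.py; grep ^n0 tgt.py; python3 st.py
```

```text
n0=np.array([-.223,.073,-.972]);n0/=np.linalg.norm(n0);f0=np.array([.1365,.001,-.0136])
10.0 [ 0.5366 -0.1496  0.2117] [ 0.29  0.62 -0.19  1.8   0.21  0.73 -1.52] [ 0.1 -0.6 -1.4] 0.1695814037207549
n 1 clock 10.0 dist 0.002 ang 0.0217 dr [0.0096, 0.0193, 0.002]
  slide [0.0011, -0.0008, 0.0014]
```

Request:
{"api": "servo_tool", "payload": {
  "motion": [
    {"slide": [0.001, -0.001, 0.001], "dr": [0.005, 0.01, 0.001], "jaw": 1},
    {"slide": [0, 0, 0], "dr": [0.005, 0.009, 0.001], "jaw": 1},
    {"slide": [0, 0, 0], "dr": [0, 0, 0], "jaw": 1},
    {"slide": [0, 0, 0], "dr": [0, 0, 0], "jaw": 1},
    {"slide": [0, 0, 0], "dr": [0, 0, 0], "jaw": 1}
  ]
}}

```text
clock: 10.42
tcp_pos: [0.5351, -0.1506, 0.21]
eef_rot: [0.48, 0.514, -0.486, 0.519]
contact_force: [0.8, -0.1, -1.6]
width: 0.167
```

```bash
python3 - <<'E'
from h import *
im,d,s=snap('side'); cv2.imwrite('pics/side8.png',cv2.resize(im[150:300,180:380],None,fx=4,fy=4,interpolation=cv2.INTER_CUBIC)[:,:,::-1])
snap('wrist','wrist8.png')
a=cv2.resize(im[220:266,216:246],None,fx=16,fy=12,interpolation=cv2.INTER_NEAREST);cv2.imwrite('pics/glass8.png',a[:,:,::-1])
E
python3 st.py; python3 fit2.py;python3 - <<'E'
from tgt import *
s=robot.observe();Rm=R.from_quat(s['eef_rot']).as_matrix();F=s['tcp_pos']+Rm@f0;W=Rm@n0
v=S-F;print('F',F.round(4),'dist',np.linalg.norm(F-M),'ang err deg',np.degrees(np.arccos(W@v/np.linalg.norm(v))))
# reflect lens, find where ray to mark hits
Lm=L-2*((L-F)@W)*W;t=((F-M)@W)/((Lm-M)@W);h=M+t*(Lm-M);e=np.cross([0,0,1],W);e/=np.linalg.norm(e);print('hit offset mm',((h-F)@e*1e3).round(1),((h-F)@np.cross(W,e)*1e3).round(1))
# sight clear of plate top
for a,b in((h,L),):
    k=(-.046-a[1])/(b[1]-a[1]);print('z over plate',(a+k*(b-a)))
E
```

```text
10.5167 [ 0.5352 -0.1504  0.2099] [ 0.31  0.63 -0.21  1.8   0.2   0.73 -1.51] [-0.1 -0.4 -0.6] 0.1686658546830177
n 1 clock 10.52 dist 0.0013 ang 0.0016 dr [0.0001, -0.0003, 0.0016]
  slide [-0.0007, 0.0007, 0.0009]
side 322 313 c [ 0.1344  0.0039 -0.0134] n [-0.226  0.081 -0.971] min [ 0.106 -0.026 -0.022] max [ 0.164  0.031 -0.002] res 0.0016 world n [0.016 0.976 0.216] elev 12.45 az 89.07
wrist 1287 1189 c [ 0.1266  0.0048 -0.0095] n [-0.269  0.088 -0.959] min [ 0.105 -0.026 -0.02 ] max [0.163 0.028 0.001] res 0.0015 world n [0.024 0.966 0.259] elev 14.99 az 88.59
F [ 0.535  -0.1382  0.0733] dist 0.07417732882568923 ang err deg 0.6314983951676597
hit offset mm -1.0 1.3
z over plate [ 0.53744311 -0.046       0.11765327]
```

View pics/side8.png

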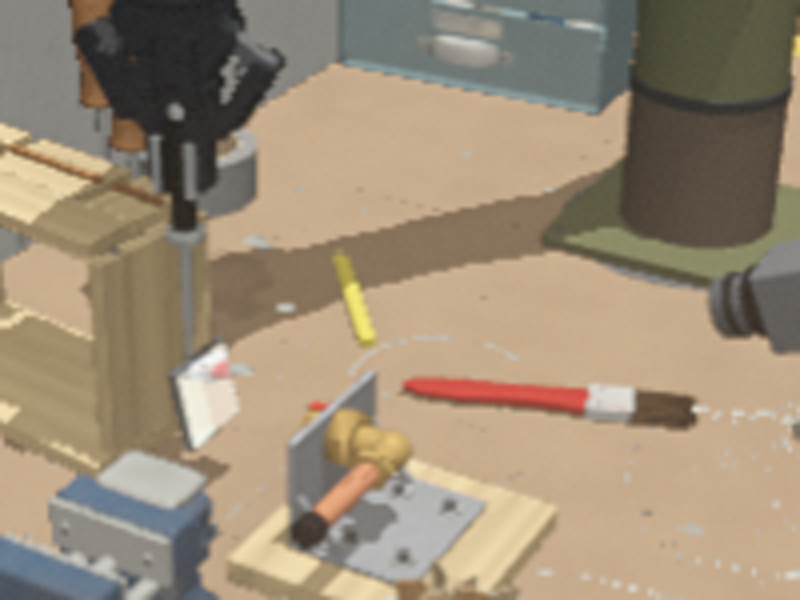

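View pics/glass8.png

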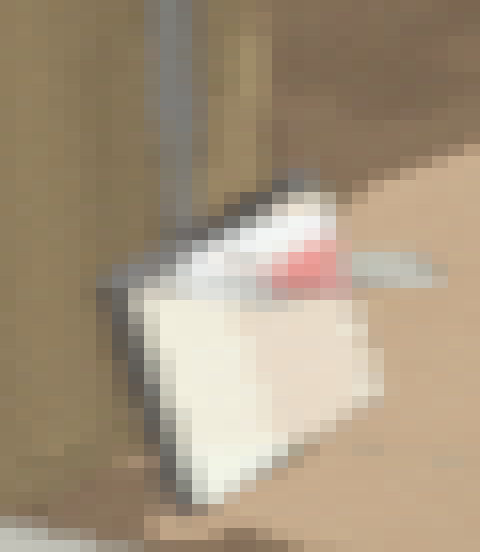

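```bash
sed -i 's/for u,v in ((229.*$/for u,v in ((232.8,242.3),(233.3,242.8)):/' refl2.py; python3 refl2.py | tail -3; python3 -c "
from tgt import *
F=np.array([.535,-.1385,.0735]);w=S-F;print(w/np.linalg.norm(w))"
```

```text
X [0.33056193 0.03765775 0.01259084] [0.34186342 0.00512749 0.01287071]
(232.8, 242.3) [12.65  3.64] [[232.8, 242.3], [238.7, 242.6]] [-0.003  0.978  0.209]
(233.3, 242.8) [12.96  3.68] [[233.3, 242.8], [239.1, 243.0]] [-0.003  0.977  0.214]
[0.01556769 0.97596768 0.21735855]
```

Request:
{"api": "servo_tool", "payload": {
  "motion": [
    {"slide": [0, 0, 0], "dr": [0, 0, 0], "jaw": 1},
    {"slide": [0, 0, 0], "dr": [0, 0, 0], "jaw": 1},
    {"slide": [0, 0, 0], "dr": [0, 0, 0], "jaw": 1}
  ]
}}

```text
clock: 10.77
tcp_pos: [0.5351, -0.1504, 0.2099]
eef_rot: [0.48, 0.515, -0.486, 0.519]
contact_force: [-1.0, 0.5, -1.5]
width: 0.169
```

Run:
```python
from h import *
s=robot.observe();print(s['tcp_pos'],s['joint_velocities'].round(3),s['width'],s['contact_force']);print(robot.sign_off())
```

```text
[ 0.5351348  -0.15037537  0.20985037] [ 0.001  0.     0.001 -0.002  0.    -0.001  0.001] 0.16905833226732625 [-0.96969812  0.53447309 -1.52960025]
the job is handed in; nothing more can be done
None
```

I took the mirror out of the rack by its handle and am holding it still behind the bracket, about 74 mm from the mark and level with it. The job is handed in at about 10.8 s. I never saw the bench camera's own view, so where the mark shows in the mirror is calculated from measured positions, not observed.

**Last checks:**
- **Aim:** the glass normal passes within about 1° of the sight point. That puts the mark's reflection about 1–2 mm from the middle of the glass by my calculation.
- **Line of sight:** it clears the top of the bracket plate by about 24 mm.
- **Holding:** the arm was at rest, the grip was steady on the handle, and outside forces were under 2 N.
- **Clearances:** I saw no contact with the bracket or camera. I did not touch the screwdriver, and it was still hanging in its slot in the last picture that showed it, taken as I drew the mirror out.

**Disagreement:** the estimates of the head's tilt differ. The side camera's depth and the paintbrush's reflection in the glass gave 12–13°, while the wrist camera's depth gave about 15.5°. I used about 12.9°, closer to the first two. If the wrist reading is right, the reflection sits roughly 6–7 mm off the middle, still on the glass.

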